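# Set up the slide lane: square the rail, load the carriers, close the stop

## Task

Get the slide lane ready for the scanner: swing the loose steel guide rail about the brass post, without lifting it, until it lies between its two black lines, parallel to the fence with its fork still round the post. Then lay every slide carrier flat on the blue strip between fence and rail, square across the lane and side by side, and last nudge the stiff orange stop in until its front face is level with the middle of the red line, without running past it. Do not push aside or knock over the two bottles, the pen or the round counter that stand near.

Things in the scene. Friction and masses are not known exactly. Their poses are not given: they have to be found in the camera images.
- board: fixed white lane board, 290 x 430 x 10 mm (x -85 to +205, y -165 to +265 mm in its own frame). Origin: on its underside, below the middle of the lane's width. The lane runs along y, 88 mm wide (x -44 to +44); its robot side is an aluminium fence, x -64 to -44, y -118 to +137 mm, 18 mm high above the board's top
- lane (a point): point on the lane floor (the board's top, z = 10 mm in the board's frame), directly above the board's origin, on the lane's middle line; same axes as the board. Carriers belong on the blue strip painted here: 84 mm wide, from y -118 to +83 mm
- rail_line (a point): point on the board's top at board x +56, y 0, on the middle line of the rail's place, which runs along the board's y from the post, midway between two thin black lines at x +42 and +70 mm (28 mm apart, so 2 mm of white shows on each side of a rail in line)
- post (a point): foot of the fixed brass post: its axis at board x +56, y -135 mm, on the board's top; post 16 mm across, standing 34 mm above the board's top
- rail: loose steel guide rail, yellow free end, about 0.7 kg, flat on the board: 24 mm wide, 20 mm high. Its open fork (gap 20 mm, x -22 to +14 mm) straddles the post as pivot and can slip off endways. Origin: underside, in the fork; x points to the free end 240 mm away; z up. Starts swung out from the fence; in line, its x points along board +y. Nothing stops it at the lines
- marker: red clip, 24 x 10 x 6 mm, fixed on top of the fence, with a thin red line 3 mm wide across the lane floor. Origin: underside of the clip; the middle of the red line is at its y = 0; axes parallel to the board's. It sits at a different place along the fence each time
- stop_face (a point): middle of the foot of the stop's front face (towards the lane, board -y), 0.5 mm above the board's top. The stop is an orange block 44 mm wide (x), 30 mm long (y, from the face towards board +y), its top 33 mm above this point, on a dark track along the lane's middle line
- stop (a joint): travel of the stop in m, 0 at the outer end, growing towards the lane (board -y), up to 0.145; stiff friction of about 6 N, stays where it is left; can be pushed from behind or gripped by its sides
- mat: fixed dark rubber mat, 310 x 200 x 2 mm, on which the carriers wait. Origin: centre of the underside
- carrier1: slide carrier lying flat: white plate 76 (its x) x 30 (its y) x 8 mm high with stained slides either side of an upright green grip tab at its middle, 10 mm thick (along x), 24 mm wide (along y), tab top 34 mm above the underside; 50 g. Origin: centre of the underside; z up. Same either way round. May be absent
- carrier2: slide carrier lying flat: white plate 76 (its x) x 30 (its y) x 8 mm high with stained slides either side of an upright green grip tab at its middle, 10 mm thick (along x), 24 mm wide (along y), tab top 34 mm above the underside; 50 g. Origin: centre of the underside; z up. Same either way round. May be absent
- carrier3: slide carrier lying flat: white plate 76 (its x) x 30 (its y) x 8 mm high with stained slides either side of an upright green grip tab at its middle, 10 mm thick (along x), 24 mm wide (along y), tab top 34 mm above the underside; 50 g. Origin: centre of the underside; z up. Same either way round. May be absent
- carrier4: slide carrier lying flat: white plate 76 (its x) x 30 (its y) x 8 mm high with stained slides either side of an upright green grip tab at its middle, 10 mm thick (along x), 24 mm wide (along y), tab top 34 mm above the underside; 50 g. Origin: centre of the underside; z up. Same either way round. May be absent
- carrier5: slide carrier lying flat: white plate 76 (its x) x 30 (its y) x 8 mm high with stained slides either side of an upright green grip tab at its middle, 10 mm thick (along x), 24 mm wide (along y), tab top 34 mm above the underside; 50 g. Origin: centre of the underside; z up. Same either way round. May be absent
- oil_bottle: bystander: small amber immersion-oil bottle, 28 mm across, 60 mm tall. Origin: its underside
- wash_bottle: bystander: white wash bottle with red cap, 68 mm across, 170 mm tall. Origin: its underside
- tally_counter: bystander: round chrome tally counter, 48 mm across, 30 mm tall. Origin: its underside
- pen: bystander: blue pen lying down, 130 x 10 mm. Origin: its underside
Not all that is in view belongs to the job. What is shaped like the carrier4 but pink is not meant.

How it is judged:
By the outcome, as a careful person would: the job done as asked, in the order asked, and still so for the second after the job is handed in, with the robot touching nothing.
Of carrier1, carrier2, carrier3, carrier4, carrier5 only 3 to 5 are there at a start; the rules pass over those that are not, and their reading is None.
At some moment in a run one of carrier1, carrier2, carrier3, carrier4, carrier5 may be knocked a few centimetres aside while the robot is not near it.
Once in a run the grip may slacken for a moment while it holds something.
It also fails if it takes over 210 s, if anything falls off the work surface, if the arm or the gripper's body presses on something with over 40 N, if the wrist force passes 120 N, or if a joint passes its speed limit or range.

## Robot

A 6-joint arm with a two-finger parallel gripper is mounted at the origin on the work surface. World frame = base frame: x ahead of the robot, y to its left, z up, the work surface at z = 0. Lengths are in m, angles in rad, forces in N, time in s.
With the tool pointing down it reaches from about 0.35 to 0.925 m from the base axis. Payload 6.4 kg.
Tool frame: the origin (TCP) lies at the very end of the fingers, on their centre line; the grasp point (between the pads) lies robot.tcp_to_grasp behind it (robot.tcp_to_grasp is the distance from the TCP to the grasp point, in m); z points along the fingers, y is the line along which they close (so a half turn about z gives the same grasp; the last joint's range is limited). The gripper opens to 85 mm and grips with 20 to 120 N. Pads are 22 mm wide; open, the fingers measure 114 mm over their backs; the gripper's body (76 mm by 85 mm) begins 54 mm behind the grasp point. The pads swing forward as they close: fully open they stand 13 mm farther back than shut.
Start: joints at [1.022, 0.245, 1.558, -0, 1.339, -0.174], TCP at [0.238, 0.605, 0.231] pointing down, gripper open.
Joint ranges: [-3.13, 3.13], [-1.02, 2.26], [0.13, 2.54], [-0.95, 4.09], [0.21, 2.88], [-2.74, 2.74]. Speed limits (rad/s): [2.57, 2.57, 3.14, 3.14, 3.14, 3.14].

## Interface

Orientations are given as a rotation vector (axis times angle).
In Python, from workcell import robot gives the robot as it stands. The module is installed in compiled form; this text tells all that it offers.
- The arm moves only by the tool send_rows, never from a script. Its argument "series" is a list that holds one entry, the list of rows, each a list of 6 numbers: the shift along the tool's x, y, z in mm, then the turn, a rotation vector about the tool's x, y, z in rad. In form: [[[tx, ty, tz, rx, ry, rz], ...]]. A call has 1 to 20 rows; each row is the pose to reach, as a shift and turn from the pose commanded when the call began, along the tool's axes at that moment; what a row does not reach only later rows make up. A row lasts 1/8 s, in which the tool goes at most 62.5 mm and 10.7 degrees, less where a joint would pass 70% of its speed; a pose out of reach is approached as far as the arm can. A call with a gripper value outside its range is refused whole. "fingers" is the closure in counts, from 0 (fully open) to 255 (shut), set as the call begins (left out, the last holds). The fingers move at their own pace and stop on an object; "force" is the grip in N (left out, the last holds). Time passes only in rows, so rows that repeat a pose let the fingers close. It gives the time, the measured TCP pose, the force, the opening and the grip force at its end, in the units of the state.
- robot.sense(): the state, without advancing time (a new reading comes with each control period).
- robot.grab_frame(name): name is "side" or "top"; returns a dict with "image" (420x560x3 uint8, red, green, blue), "range_z" (420x560 float32, m along the optical axis (not along the pixel's ray), 0 where there is no reading), "vertical_fov" (degrees; the focal length in pixels is half the picture's height over the tangent of half this angle, whatever the lens; pixels are square), "cx", "cy" (the principal point, pixels), "dist" ([k1, k2, p1, p2, k3] as OpenCV has them; the pictures are not rectified), "pose" (4x4, takes a point from camera to world coordinates). Camera axes: x right, y down, z forward; pixel columns grow to the right and rows downward; lengths in m; the calibration is good to about 2 mm. A picture is of the moment at which its call begins.
- robot.sign_off(): hands the job in; it is judged then, once.
Trained networks look in a picture, given as the dict that the camera call returned (one of the last four; its "shot" number tells which), for a name from the list of things; names that differ only in an ending like _2 or _b are one class to them, and where a whole thing is asked for, a point or a joint stands for the part that bears it (a point fixed in the world has none). Each returns a list of dicts, best first, with "p" (0 to 1); they miss things now and then, are a little off and sometimes report something else, mostly with a low value. They report only what shows in the picture. A call takes as long as a camera call. They do not tell look-alikes from the thing itself.
- robot.search_frame(thing, picture): "xyz" ([x, y, z] in m, in world coordinates, good to about 4 mm: the middle of the surface that is visible of it).
- robot.landmark_of(thing, picture): "xyz" ([x, y, z] in m, in world coordinates, good to about 4 mm: a listed point, or the origin of a listed thing).
The state is a dict: "clock": time; "joints": joint angles; "qvel": joint speeds; "joint_efforts": joint torques, N m; "position": TCP position; "orientation": TCP orientation; "ft_force": force on the tool from outside, world axes, zero at the start; "torque": the same for the moment, N m; "finger_gap": finger opening in m; "finger_force": force on a finger pad.
Only numpy, scipy, OpenCV 4.12 (cv2) and the standard library are available. Lean on these libraries where they do the work, as an engineer would, in place of code of your own. Each camera call takes 0.05 s, during which the arm holds its last target. There are 200 camera calls.

## Working session

There is one attempt and no reset: what is moved stays moved. The work goes in short steps, Python scripts to look and compute and a tool call to move; the robot and the scene stay as the last step left them, time stands still between calls to the robot, and variables do not carry over. Pictures are saved under pics/ and viewed, at most 15 in all, crops included, and the job is handed in when it is done.

Besides the shell and the picture viewer there is one more tool, called by a JSON object that holds its "api" and its "payload", one argument or row to a line. send_rows: Moves the arm, as the interface text tells. Its arguments: {"type":"object","properties":{"series":{"type":"array"},"fingers":{"type":"number"},"force":{"type":"number"}},"required":["series"]}

```bash
mkdir -p pics
cat > h.py <<'E'
import numpy as np, cv2
from scipy.spatial.transform import Rotation as R
from workcell import robot
def K(f):
    h=f["image"].shape[0]; fl=h/2/np.tan(np.radians(f["vertical_fov"])/2)
    return np.array([[fl,0,f["cx"]],[0,fl,f["cy"]],[0,0,1.]])
def save(f,n,box=None,s=1):
    im=f["image"][:,:,::-1]
    if box: im=im[box[1]:box[3],box[0]:box[2]]
    cv2.imwrite("pics/"+n,cv2.resize(im,None,fx=s,fy=s,interpolation=cv2.INTER_CUBIC))
def ray(f,uv):
    p=cv2.undistortPoints(np.array(uv,float).reshape(-1,1,2),K(f),np.array(f["dist"],float)).reshape(-1,2)
    return np.c_[p,np.ones(len(p))]
def onz(f,uv,z):
    d=ray(f,uv)@f["pose"][:3,:3].T; o=f["pose"][:3,3]
    return o+d*((z-o[2])/d[:,2])[:,None]
def cloud(f):
    h,w=f["range_z"].shape
    u,v=np.meshgrid(np.arange(w),np.arange(h)); r=ray(f,np.c_[u.ravel(),v.ravel()])
    P=(r*f["range_z"].ravel()[:,None])@f["pose"][:3,:3].T+f["pose"][:3,3]
    return P.reshape(h,w,3)
def proj(f,P):
    T=np.linalg.inv(f["pose"]); P=np.atleast_2d(P)@T[:3,:3].T+T[:3,3]
    return cv2.projectPoints(P,np.zeros(3),np.zeros(3),K(f),np.array(f["dist"],float))[0].reshape(-1,2)
E
python3 - <<'E'
from h import *
np.set_printoptions(precision=4,suppress=True)
s=robot.sense(); print(s, robot.tcp_to_grasp)
for n in("top","side"):
    f=robot.grab_frame(n); save(f,n+"0.png",s=1.42); print(n,f["pose"],f["vertical_fov"],f["dist"])
    for t in "lane rail_line post rail marker stop_face mat carrier1 oil_bottle wash_bottle tally_counter pen".split():
        print(t,[(np.round(d["xyz"],4).tolist(),round(d["p"],2)) for d in robot.landmark_of(t,f)][:8])
E
```

```text
{'clock': 0.0, 'joints': array([ 1.0219,  0.2458,  1.5591, -0.    ,  1.3387, -0.1741]), 'qvel': array([-0.0006, -0.0008, -0.0003, -0.0014, -0.0016,  0.001 ]), 'joint_efforts': array([  0.0017, -42.9528, -32.6124,  -0.0001,   0.0054,   0.    ]), 'position': array([0.2376, 0.6044, 0.2301]), 'orientation': array([-0.5852, -3.0859,  0.003 ]), 'ft_force': array([0.2557, 0.2534, 0.1095]), 'torque': array([-0.0224,  0.0984,  0.0383]), 'finger_force': 0.0, 'finger_gap': 0.08515832712236066} 0.0187
top [[-0.0163 -0.9832  0.1816  0.3854]
 [-0.9997  0.0189  0.0126 -0.0427]
 [-0.0158 -0.1814 -0.9833  1.19  ]
 [ 0.      0.      0.      1.    ]] 56.2574560385454 [-0.0743  0.      0.      0.      0.    ]
lane [([0.477, 0.0372, 0.0126], 0.9)]
rail_line []
post [([0.5182, -0.0966, 0.0103], 0.83)]
rail [([0.5256, -0.1004, 0.0097], 0.92), ([0.6598, 0.428, -0.002], 0.15)]
marker [([0.4244, 0.1523, 0.0248], 0.42)]
stop_face [([0.4767, 0.2236, 0.0055], 0.54)]
mat [([0.5349, -0.3338, -0.0032], 0.71)]
carrier1 [([0.5301, -0.3739, -0.0016], 0.79), ([0.404, -0.5212, -0.0024], 0.78), ([0.4234, -0.3697, 0.0058]
[... 520 characters left out ...]
.0366, 0.0114], 0.95)]
post [([0.5202, -0.0998, 0.0118], 0.77)]
rail [([0.521, -0.0992, 0.0125], 0.76)]
marker [([0.4247, 0.15, 0.0306], 0.39), ([0.4705, 0.0386, 0.0059], 0.19)]
stop_face [([0.4841, 0.2263, 0.0136], 0.71)]
mat [([0.5266, -0.334, 0.0002], 0.71)]
carrier1 [([0.5262, -0.3762, -0.0012], 0.97), ([0.4275, -0.3673, 0.0015], 0.91), ([0.6363, -0.2857, 0.0015], 0.78), ([0.4085, -0.5229, 0.0019], 0.75), ([0.5303, 0.0362, 0.0102], 0.68)]
oil_bottle [([0.7374, -0.1996, -0.0019], 0.48)]
wash_bottle [([0.6622, 0.4224, -0.0004], 0.88)]
tally_counter [([0.7614, -0.1049, 0.0006], 0.51)]
pen [([0.5295, -0.3339, 0.0028], 0.58), ([0.4966, 0.448, 0.0001], 0.57), ([0.4739, 0.0376, -0.0045], 0.56)]
```

View pics/top0.png

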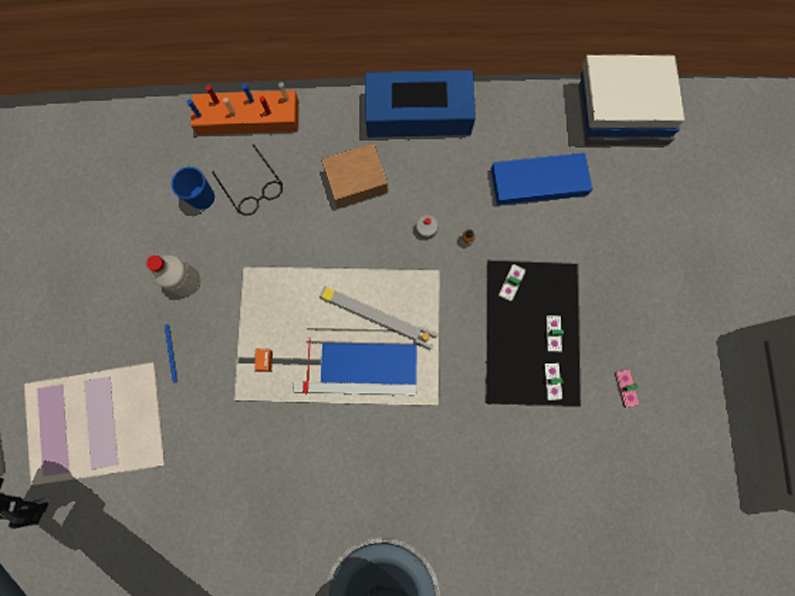

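View pics/side0.png

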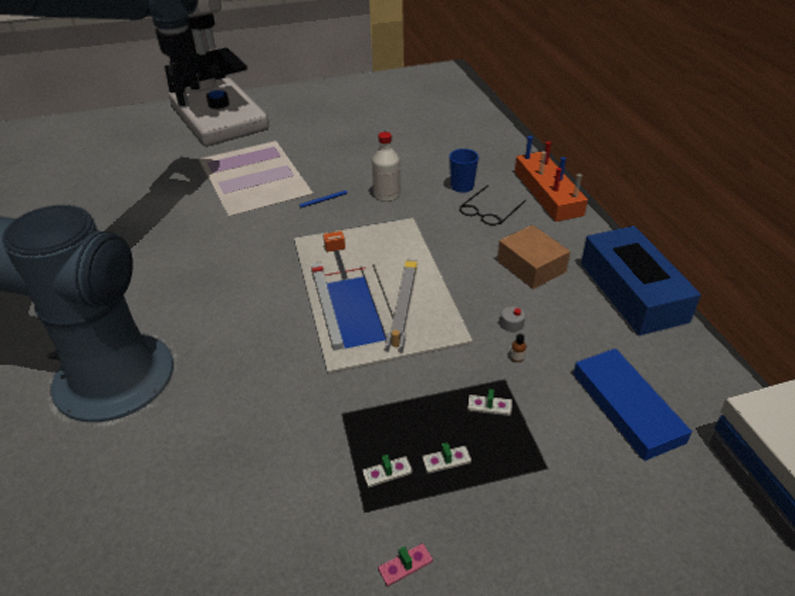

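The top view shows three white carriers on the mat at about (512,283), (554,334) and (554,382). The look-alike at (627,388) is pink and off the mat, so it isn't meant. The rail is swung out, with its yellow end at (328,294) and its fork at the post (425,337). Next I'll fit poses by segmentation.

```bash
cat > seg.py <<'E'
from h import *
np.set_printoptions(precision=4,suppress=True)
def big(m,n=1,lo=4):
    c,_=cv2.findContours(m.astype(np.uint8),cv2.RETR_EXTERNAL,cv2.CHAIN_APPROX_NONE)
    k,l,s,ce=cv2.connectedComponentsWithStats(m.astype(np.uint8))
    o=[i for i in np.argsort(-s[1:,4])+1 if s[i,4]>=lo][:n]
    return [np.argwhere(l==i)[:,::-1] for i in o]
def roi(f,lo,hi,z):
    h,w=f["image"].shape[:2]; u,v=np.meshgrid(np.arange(w),np.arange(h))
    P=onz(f,np.c_[u.ravel(),v.ravel()],z).reshape(h,w,3)
    return (P[...,0]>lo[0])&(P[...,0]<hi[0])&(P[...,1]>lo[1])&(P[...,1]<hi[1])
def rect(f,px,z):
    P=onz(f,px,z)[:,:2]
    return cv2.minAreaRect((P*1000).astype(np.float32))
def pca(P):
    c=P.mean(0); w,V=np.linalg.eigh(np.cov((P-c).T)); return c,V[:,-1]*np.sign(V[1,-1]+1e-9),np.sqrt(w*12)
E
python3 - <<'E'
from seg import *
for n in("top","side"):
    f=robot.grab_frame(n); im=f["image"]; hsv=cv2.cvtColor(im,cv2.COLOR_RGB2HSV).astype(int); H,S,V=hsv[...,0],hsv[...,1],hsv[...,2]
    m=roi(f,(.38,-.15),(.56,.17),.01)
    b=big(m&(H>100)&(H<130)&(S>120))[0]; P=onz(f,b,.01)[:,:2]*1000; c,d,ext=pca(P); print(n,"blue",c,np.degrees(np.arctan2(d[1],d[0])),ext,len(b))
    C=cloud(f)
    for nm,(mm,z) in {"red":(roi(f,(.40,.1),(.6,.2),.01)&((H<6)|(H>174))&(S>120),.01),
      "orange":(roi(f,(.42,.18),(.53,.32),.03)&(H>5)&(H<20)&(S>130),.043),
      "yellow":(roi(f,(.45,-.15),(.7,.2),.03)&(H>20)&(H<32)&(S>110),.03)}.items():
        for q in big(mm,3): 
            P=onz(f,q,z)[:,:2]*1000; c,d,ext=pca(P); zz=C[q[:,1],q[:,0],2]; print(nm,c,np.degrees(np.arctan2(d[1],d[0])),ext,len(q),"z",np.percentile(zz,[5,50,95]))
    rm=roi(f,(.46,-.15),(.72,.17),.03)&(C[...,2]>.022)&(C[...,2]<.036)
    for q in big(rm,2,40):
        P=C[q[:,1],q[:,0]]*1000; c,d,ext=pca(P[:,:2]); print("rail",c,np.degrees(np.arctan2(d[1],d[0])),ext,len(q),P[:,2].mean())
    wm=roi(f,(.35,-.6),(.75,-.2),.008)&(V>150)&(S<70)|roi(f,(.35,-.48),(.75,-.2),.008)&((S<90)&(V>110)|(H>135)&(S>40)&(V>80))
    # carriers: anything on mat not dark
    cm=roi(f,(.43-.02,-.42),(.68,-.24),.008)&(V>85)
    for q in big(cm,6,30):
        P=onz(f,q,.008)[:,:2]*1000; c,d,ext=pca(P); print("car",c,np.degrees(np.arctan2(d[1],d[0])),ext,len(q))
        g=q[(H[q[:,1],q[:,0]]>45)&(H[q[:,1],q[:,0]]<85)&(S[q[:,1],q[:,0]]>110)]
E
```

```text
top blue [470.9898  19.6752] 87.94706412075034 [ 82.0712 198.605 ] 1822
red [433.4327 151.1139] 171.83199828511263 [ 8.2133 59.1412] 42 z [0.0102 0.0334 0.038 ]
red [506.4622 146.3807] 176.84152685571075 [ 3.5389 46.6786] 17 z [0.0098 0.0133 0.2512]
orange [479.4    236.3519] 2.8046916186099944 [36.9912 44.4629] 161 z [0.0226 0.0441 0.0476]
yellow [617.6818 103.7031] 155.56271030436233 [20.4147 26.1699] 57 z [0.0201 0.0315 0.035 ]
rail [571.0969   1.3128] 64.6522397435338 [ 28.0704 254.6604] 677 31.186864211584442
car [ 527.3242 -377.7558] 179.16504892330104 [32.4026 81.0645] 248
car [ 640.464 -293.174] 153.08223734092675 [32.6324 82.185 ] 241
car [ 436.9378 -369.5263] 5.417354720557397 [31.6333 54.5087] 182
side blue [472.0564  15.1351] 87.43916721023741 [ 82.2885 198.1372] 1312
red [426.8308 175.6659] 169.45380917198392 [13.5547 21.2325] 19 z [0.0285 0.0329 0.1303]
orange [477.3124 218.6898] 82.07802492341341 [43.6002 68.9154] 161 z [0.0157 0.0362 0.047 ]
yellow [619.5635 104.0769] 156.82788560876153 [19.9726 24.8859] 32 z [0.028  0.0317 0.0338]
rail [565.6948  -9.4572] 64.89202505139417 [ 28.4713 261.9946] 515 30.122282329966126
car [ 527.9269 -375.9253] 178.35906224297602 [36.4254 80.7934] 363
car [ 641.1622 -292.4646] 153.19626816494974 [35.1399 80.403 ] 290
car [ 438.9775 -367.2896] 5.728760346778131 [36.8686 57.7973] 263
```

```bash
cat > mv.py <<'E'
import sys
from h import *
def to(x,y,z,yaw,s=None):
    """row for TCP target (mm), tool-y heading in deg, tool down"""
    s=s or robot.sense(); R0=R.from_rotvec(s["orientation"]); p=np.array([x,y,z])-s["position"]*1000
    a=np.radians(yaw); Y=np.array([np.cos(a),np.sin(a),0]); Z=np.array([0,0,-1.]); M=R.from_matrix(np.c_[np.cross(Y,Z),Y,Z])
    return np.r_[R0.inv().apply(p).round(1),(R0.inv()*M).as_rotvec().round(4)].tolist()
def now():
    s=robot.sense(); Y=R.from_rotvec(s["orientation"]).as_matrix()
    print("t",round(s["clock"],2),"pos",(s["position"]*1000).round(1),"yaw",np.degrees(np.arctan2(Y[1,1],Y[0,1])).round(2),"tilt",np.degrees(np.arccos(-Y[2,2])).round(2),"gap",round(s["finger_gap"]*1000,1),"F",s["ft_force"].round(1),"ff",round(s["finger_force"],1),"j6",s["joints"][5].round(2))
if __name__=="__main__":
    now()
    s=robot.sense()
    for a in sys.argv[1:]: print(to(*map(float,a.split(",")),s=s))
E
python3 mv.py 603.6,69.7,150,-25.2
```

```text
t 1.4 pos [238.  604.9 231.3] yaw 68.52 tilt 0.0 gap 85.2 F [-0.2 -0.1  0.6] ff 0.0 j6 -0.17
[-536.2, -364.1, 81.3, -0.0, -0.0, 1.6358]
```

{"api": "send_rows", "payload": {
  "series": [
    [[-536,-364,81,0,0,1.636],[-536,-364,81,0,0,1.636],[-536,-364,81,0,0,1.636],[-536,-364,81,0,0,1.636],[-536,-364,81,0,0,1.636],[-536,-364,81,0,0,1.636],[-536,-364,81,0,0,1.636],[-536,-364,81,0,0,1.636],[-536,-364,81,0,0,1.636],[-536,-364,81,0,0,1.636],[-536,-364,81,0,0,1.636],[-536,-364,81,0,0,1.636],[-536,-364,81,0,0,1.636],[-536,-364,81,0,0,1.636],[-536,-364,81,0,0,1.636]]
  ],
  "fingers": 90
}}

```text
clock: 3.28
position: [0.6031, 0.071, 0.1506]
orientation: [2.651, 1.685, 0.0]
ft_force: [-0.2, 0.4, 0.2]
finger_gap: 0.055
finger_force: 0.0
```

```bash
python3 mv.py 603.6,69.7,45,-25.2 603.6,69.7,14,-25.2
python3 - <<'E'
from h import *
f=robot.grab_frame("side"); save(f,"s1.png",(190,130,350,270),5)
E
```

```text
t 3.27 pos [603.1  71.  150.6] yaw -25.12 tilt 0.01 gap 55.0 F [-0.2  0.4  0.2] ff 0.0 j6 0.37
[-1.0, 1.0, 105.6, 0.0002, -0.0002, 0.0014]
[-1.0, 1.0, 136.6, 0.0002, -0.0002, 0.0014]
```

View pics/s1.png

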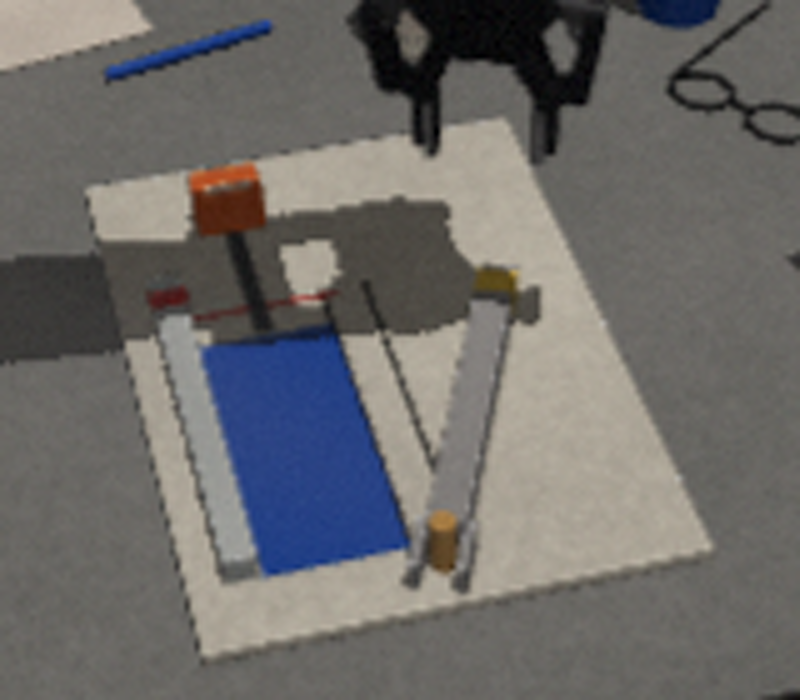

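The crop shows the fork at (443,540) round the post. The open fingers hang above the rail, at about (428,150) and (540,155). I'll go down and grip.

{"api": "send_rows", "payload": {
  "series": [
    [[-1,1,50,0,0,0.001],[-1,1,90,0,0,0.001],[-1,1,115,0,0,0.001],[-1,1,130,0,0,0.001],[-1,1,136,0,0,0.001],[-1,1,136,0,0,0.001],[-1,1,136,0,0,0.001]]
  ]
}}

```text
clock: 4.2
position: [0.6049, 0.0686, 0.0155]
orientation: [2.652, 1.681, 0.003]
ft_force: [-0.4, -0.2, -0.1]
finger_gap: 0.0552
finger_force: 0.0
```

{"api": "send_rows", "payload": {
  "series": [
    [[0,0,0,0,0,0],[0,0,0,0,0,0],[0,0,0,0,0,0],[0,0,0,0,0,0],[0,0,0,0,0,0],[0,0,0,0,0,0],[0,0,0,0,0,0],[0,0,0,0,0,0]]
  ],
  "fingers": 255,
  "force": 30
}}

```text
clock: 5.2
position: [0.6039, 0.0689, 0.015]
orientation: [-2.653, -1.68, 0.0]
ft_force: [-2.9, 1.1, 5.6]
finger_gap: 0.0231
finger_force: 31.6
```

```bash
cat > rail.py <<'E'
from seg import *
# rail & board per camera: board from blue strip, rail from depth-height band; print rail in board frame of that camera
def board(f):
    hsv=cv2.cvtColor(f["image"],cv2.COLOR_RGB2HSV).astype(int); H,S,V=hsv[...,0],hsv[...,1],hsv[...,2]
    b=big(roi(f,(.38,-.15),(.56,.17),.01)&(H>100)&(H<130)&(S>120))[0]
    return pca(onz(f,b,.01)[:,:2]*1000)+(hsv,)
def rail(f):
    C=cloud(f); q=big(roi(f,(.49,-.15),(.72,.17),.03)&(C[...,2]>.022)&(C[...,2]<.036),1,40)[0]
    return pca(onz(f,q,.03)[:,:2]*1000)
def b2w(o,th,p): # th = heading of board y, deg
    a=np.radians(th); y=np.array([np.cos(a),np.sin(a)]); x=np.array([y[1],-y[0]]); return o+p[0]*x+p[1]*y
if __name__=="__main__":
    for n in("top","side"):
        f=robot.grab_frame(n); 
        c,d,e,_=board(f); print(n,"blue",c,np.degrees(np.arctan2(d[1],d[0])),e)
        c,d,e=rail(f); print(n,"rail",c,np.degrees(np.arctan2(d[1],d[0])),e)
E
python3 mv.py; python3 rail.py
```

```text
t 5.2 pos [603.9  68.9  15. ] yaw -25.31 tilt 0.04 gap 23.1 F [-2.9  1.1  5.6] ff 31.6 j6 0.37
top blue [469.8395  -6.0911] 88.57894528934033 [ 82.3206 146.7559]
top rail [551.7053 -41.412 ] 63.56176580786305 [ 29.3228 159.3796]
side blue [472.1341  14.9225] 87.38465692710989 [ 82.5545 197.0229]
side rail [566.2356  -9.339 ] 64.95563995698002 [ 31.9156 255.984 ]
```

Run:
```python
from mv import *
P=np.array([522.7,-102.2]); s=robot.sense()
for a in np.linspace(64.7,87.7,13)[1:]:
    r=np.radians(a); print([float(round(v,3 if i>2 else 1)) for i,v in enumerate(to(*(P+189.4*np.array([np.cos(r),np.sin(r)])),15,a-90,s))])
```

```text
[-0.1, -6.6, 0.0, -0.001, -0.0, -0.034]
[-0.4, -12.9, 0.0, -0.001, -0.0, -0.067]
[-0.9, -19.3, 0.0, -0.001, -0.0, -0.101]
[-1.7, -25.6, 0.0, -0.001, -0.0, -0.134]
[-2.6, -31.8, 0.0, -0.001, -0.0, -0.167]
[-3.8, -38.0, 0.0, -0.001, -0.0, -0.201]
[-5.1, -44.2, 0.0, -0.001, -0.0, -0.234]
[-6.7, -50.4, 0.0, -0.001, -0.0, -0.268]
[-8.5, -56.5, 0.1, -0.001, -0.0, -0.301]
[-10.5, -62.5, 0.1, -0.001, -0.0, -0.335]
[-12.7, -68.4, 0.1, -0.001, -0.0, -0.368]
[-15.0, -74.3, 0.1, -0.001, -0.0, -0.402]
```

{"api": "send_rows", "payload": {
  "series": [
    [[-0.1,-6.6,0,0,0,-0.034],[-0.4,-12.9,0,0,0,-0.067],[-0.9,-19.3,0,0,0,-0.101],[-1.7,-25.6,0,0,0,-0.134],[-2.6,-31.8,0,0,0,-0.167],[-3.8,-38,0,0,0,-0.201],[-5.1,-44.2,0,0,0,-0.234],[-6.7,-50.4,0,0,0,-0.268],[-8.5,-56.5,0,0,0,-0.301],[-10.5,-62.5,0,0,0,-0.335],[-12.7,-68.4,0,0,0,-0.368],[-15,-74.3,0,0,0,-0.402],[-15,-74.3,0,0,0,-0.402],[-15,-74.3,0,0,0,-0.402]]
  ]
}}

```text
clock: 7.05
position: [0.5306, 0.087, 0.015]
orientation: [-2.263, -2.179, -0.0]
ft_force: [1.8, -0.3, 7.2]
finger_gap: 0.0233
finger_force: 31.6
```

```bash
python3 mv.py;python3 rail.py
python3 - <<'E'
from h import *
f=robot.grab_frame("side"); save(f,"s2.png",(200,150,340,265),5.5)
E
```

```text
t 7.05 pos [530.6  87.   15. ] yaw -2.17 tilt 0.0 gap 23.3 F [ 1.8 -0.3  7.2] ff 31.6 j6 -0.01
top blue [470.0757 -11.2336] 90.05721101101484 [ 83.2991 137.4106]
top rail [525.829 -35.084] 87.65090660361665 [ 29.8705 159.1715]
side blue [471.892   13.8984] 88.00537722384706 [ 82.0403 194.9575]
side rail [526.3938  -1.705 ] 87.04223239378018 [ 32.6874 253.1745]
```

View pics/s2.png

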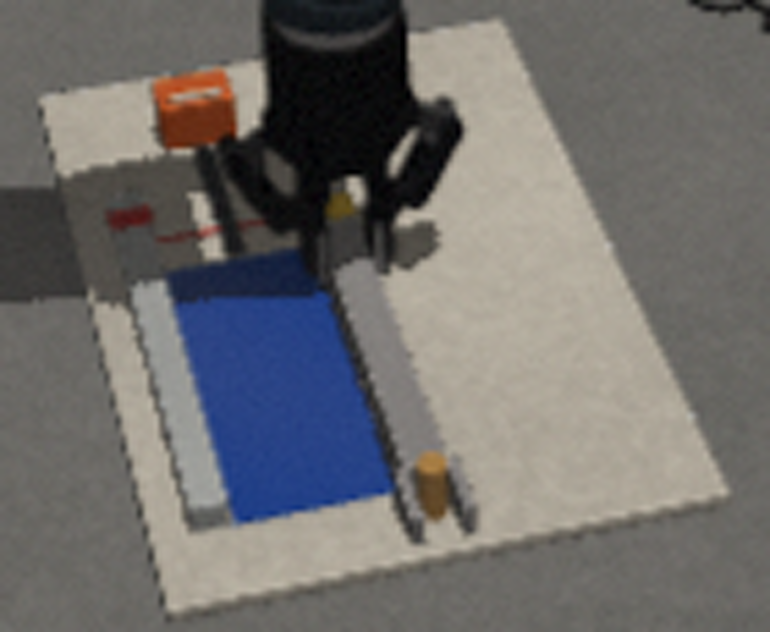

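The rail is near its place and the fork is still round the post at (432,485). I'll release it, move clear and check the alignment without the arm in the way.

{"api": "send_rows", "payload": {
  "series": [
    [[0,0,0,0,0,0],[0,0,0,0,0,0],[0,0,0,0,0,0],[0,0,0,0,0,0]]
  ],
  "fingers": 130
}}

```text
clock: 7.7
position: [0.5299, 0.0868, 0.0139]
orientation: [-2.264, -2.177, 0.001]
ft_force: [-1.1, 0.2, 0.3]
finger_gap: 0.0419
finger_force: 0.0
```

{"api": "send_rows", "payload": {
  "series": [
    [[0,0,-40,0,0,0],[0,0,-90,0,0,0],[0,0,-150,0,0,0],[-60,0,-150,0,0,0],[-120,0,-150,0,0,0],[-180,0,-150,0,0,0],[-240,0,-150,0,0,0],[-300,0,-150,0,0,0],[-360,0,-150,0,0,0],[-420,0,-150,0,0,0],[-480,0,-150,0,0,0],[-480,0,-150,0,0,0],[-480,0,-150,0,0,0]]
  ]
}}

```text
clock: 9.32
position: [0.5114, -0.3924, 0.1637]
orientation: [-2.264, -2.176, -0.001]
ft_force: [0.0, -0.1, 0.5]
finger_gap: 0.0418
finger_force: 0.0
```

```bash
python3 mv.py; python3 rail.py
python3 - <<'E'
from seg import *
from rail import *
f=robot.grab_frame("top"); save(f,"t3.png",(160,180,320,290),5)
# profile across board in board frame: sample intensity at z=.01 along x at several y, both cams
for n in("top","side"):
    f=robot.grab_frame(n); c,d,_,_=board(f); th=87.7
    o=c+17.5*np.array([np.cos(np.radians(th)),np.sin(np.radians(th))])
    xs=np.arange(36,84,2.); g=cv2.cvtColor(f["image"],cv2.COLOR_RGB2GRAY)
    print(n,"x",xs.astype(int))
    for y0 in(-80,-30,20,70,95):
        acc=0
        for y in range(y0-8,y0+9,2):
            P=np.array([np.r_[b2w(o,th,(x,y)),10]/1000 for x in xs]); uv=proj(f,P).astype(np.float32)
            acc=acc+cv2.remap(g,uv[:,0],uv[:,1],cv2.INTER_LINEAR).ravel()/9
        print(y0,acc.astype(int))
E
```

```text
t 9.32 pos [ 511.4 -392.4  163.7] yaw -2.25 tilt 0.08 gap 41.8 F [ 0.  -0.1  0.5] ff 0.0 j6 -0.79
top blue [471.6283  19.681 ] 87.9189457063219 [ 83.3759 199.5047]
top rail [527.88    13.2046] 87.67589062852595 [ 28.1623 256.0862]
side blue [470.9057  12.1072] 90.00938188314278 [ 80.9752 192.632 ]
side rail [522.7299 -57.5096] 88.95063035030721 [ 31.9824 140.4623]
top x [36 38 40 42 44 46 48 50 52 54 56 58 60 62 64 66 68 70 72 74 76 78 80 82]
-80 [ 91  90  83  76  73 101 137 161 167 165 163 163 164 163 162 161 148 144
 147 184 200 196 197 197]
-30 [ 89  88  87  79  80 105 143 171 165 163 163 165 164 163 162 157 150 156
 177 206 203 201 199 200]
20 [ 87  83  75  61  91 130 169 169 161 163 164 165 165 163 162 164 164 163
 166 183 204 202 202 203]
70 [ 84  82  69  62  64 101 135 160 162 162 163 162 162 161 161 157 145 142
 150 190 202 199 199 199]
95 [192 172 120  86  77 132 169 192 190 189 188 188 188 188 189 186 181 176
 182 199 201 201 201 200]
side x [36 38 40 42 44 46 48 50 52 54 56 58 60 62 64 66 68 70 72 74 76 78 80 82]
-80 [ 72  72  64  52  49  53  78 121 140 145 143 143 144 145 146 146 144 146
 151 163 177 183 184 185]
-30 [ 74  74  67  62  60  58  82 124 142 146 144 144 145 145 145 144 145 148
 154 156 144 121  98  76]
20 [73 71 66 56 53 54 73 95 92 78 61 52 47 46 45 44 45 45 45 45 45 45 44 43]
70 [46 45 45 45 44 45 44 44 44 43 43 44 44 43 43 44 43 44 44 45 44 44 43 43]
95 [45 43 43 44 44 44 44 44 42 42 44 43 43 44 43 44 43 42 42 42 42 43 43 42]
```

View pics/t3.png

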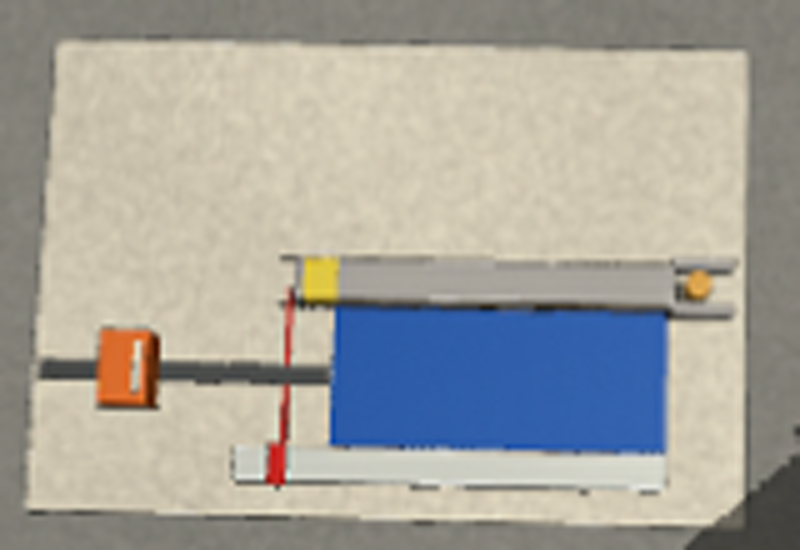

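Run:
```python
from seg import *
from rail import *
acc={}
for k in range(3):
    f=robot.grab_frame("top"); c,d,_,_=board(f); th=87.85; g=f["image"].astype(float).mean(2).astype(np.float32)
    o=c+17.5*np.array([np.cos(np.radians(th)),np.sin(np.radians(th))])
    def prof(ys,xs,z):
        a=0
        for y in ys:
            uv=proj(f,np.array([np.r_[b2w(o,th,(x,y)),z]/1000 for x in xs])).astype(np.float32)
            a=a+cv2.remap(g,uv[:,0],uv[:,1],cv2.INTER_LINEAR).ravel()/len(ys)
        return a
    xs=np.arange(34,80,.5)
    for nm,r in {"fork half":range(-100,-10),"free half":range(-10,80),"beyond(ln)":range(108,114)}.items():
        acc.setdefault(nm+" z30",[]).append(prof(r,xs,30)); acc.setdefault(nm+" z10",[]).append(prof(r,xs,10))
    xf=np.arange(-70,-38,1.); acc.setdefault("fence z28",[]).append(np.r_[prof(range(-100,90),xf,28)])
for k,v in acc.items():
    print(k); v=np.mean(v,0); print(np.c_[xf[::1],v].round().astype(int).tolist() if "fence" in k else " ".join("%g:%d"%(x,a) for x,a in zip(xs[::2],v[::2])))
```

```text
fork half z30
34:105 35:104 36:103 37:98 38:93 39:85 40:75 41:67 42:69 43:86 44:106 45:126 46:143 47:159 48:167 49:166 50:163 51:163 52:162 53:162 54:162 55:162 56:162 57:163 58:162 59:162 60:161 61:161 62:161 63:159 64:155 65:151 66:149 67:150 68:151 69:157 70:172 71:187 72:196 73:197 74:196 75:195 76:194 77:194 78:194 79:194
fork half z10
34:105 35:105 36:105 37:104 38:103 39:99 40:94 41:86 42:77 43:68 44:67 45:83 46:102 47:121 48:139 49:155 50:166 51:166 52:164 53:163 54:162 55:162 56:162 57:162 58:162 59:163 60:162 61:162 62:161 63:161 64:161 65:160 66:158 67:153 68:149 69:149 70:150 71:153 72:162 73:177 74:191 75:197 76:196 77:195 78:195 79:194
free half z30
34:102 35:100 36:97 37:92 38:83 39:72 40:64 41:68 42:78 43:94 44:114 45:133 46:150 47:158 48:161 49:162 50:161 51:161 52:161 53:162 54:162 55:162 56:162 57:162 58:162 59:161 60:161 61:160 62:160 63:160 64:159 65:156 66:153 67:152 68:153 69:154 70:159 71:173 72:188 73:197 74:198 75:197 76:196 77:197 78:197 79:197
free half z10
34:102 35:102 36:102 37:100 38:97 39:93 40:84 41:74 42:64 43:65 44:77 45:91 46:110 47:129 48:147 49:
[... 578 characters left out ...]
8 36:146 37:144 38:138 39:127 40:116 41:105 42:95 43:85 44:85 45:98 46:111 47:119 48:121 49:123 50:128 51:136 52:144 53:153 54:166 55:179 56:189 57:189 58:188 59:188 60:187 61:186 62:185 63:185 64:185 65:185 66:174 67:164 68:153 69:137 70:122 71:107 72:132 73:160 74:188 75:192 76:191 77:190 78:190 79:190
fence z28
[[-70, 198], [-69, 196], [-68, 191], [-67, 184], [-66, 170], [-65, 158], [-64, 156], [-63, 172], [-62, 192], [-61, 204], [-60, 206], [-59, 204], [-58, 203], [-57, 203], [-56, 203], [-55, 203], [-54, 203], [-53, 203], [-52, 204], [-51, 205], [-50, 205], [-49, 206], [-48, 204], [-47, 201], [-46, 196], [-45, 181], [-44, 160], [-43, 138], [-42, 123], [-41, 112], [-40, 108], [-39, 107]]
```

```bash
cat > edges.py <<'E'
from seg import *
from rail import *
def prof(f,g,o,th,y,xs,z):
    P=np.array([np.r_[b2w(o,th,(x,y)),z]/1000 for x in xs]); uv=proj(f,P).astype(np.float32)
    return cv2.remap(g,uv[:,0],uv[:,1],cv2.INTER_LINEAR).ravel()
def edge(f,g,o,th,x0,z,ys,sign,w=7):
    xs=np.arange(x0-w,x0+w+.1,.25); E=[]
    for y in ys:
        a=cv2.GaussianBlur(prof(f,g,o,th,y,xs,z).reshape(1,-1),(0,0),3).ravel(); d=np.clip(sign*np.gradient(a),0,None)
        k=d.argmax(); m=abs(xs-xs[k])<3; E.append((d[m]*xs[m]).sum()/max(d[m].sum(),1e-6))
    E=np.array(E); ys=np.array(ys,float); ok=abs(E-np.median(E))<4
    p=np.polyfit(ys[ok],E[ok],1); r=E-np.polyval(p,ys); ok&=abs(r)<2*np.std(r[ok])+.1; p=np.polyfit(ys[ok],E[ok],1)
    return p,np.std((E-np.polyval(p,ys))[ok])
def report(f):
    c,_,_,_=board(f); th=87.7; g=f["image"].astype(float).mean(2).astype(np.float32); rch=f["image"][...,0].astype(np.float32)
    o=c+17.5*np.array([np.cos(np.radians(th)),np.sin(np.radians(th))]); print("o",o)
    for nm,x0,z,ys,s in [("board far",205,10,range(-150,250,4),-1),("board near",-85,10,range(-130,250,4),1),("fence in",-44,28,range(-112,60,3),-1),("fence out",-64,28,range(-112,90,3),1),
        ("strip -",-42,10,range(-112,78,3),-1),("rail near",44,30,range(-105,95,3),1),("rail far",68,30,range(-105,80,3),1),("ln42",42,10,range(102,128,2),-1),("ln70",70,10,range(106,128,2),1)]:
        p,r=edge(f,g,o,th,x0,z,list(ys),s); print("%-10s at y=-100 %.2f  0 %.2f  100 %.2f  ang %.2f res %.2f"%(nm,np.polyval(p,-100),p[1],np.polyval(p,100),th-np.degrees(p[0]),r))
if __name__=="__main__":
    report(robot.grab_frame("top"))
E
python3 edges.py
```

```text
o [472.3513  37.1116]
board far  at y=-100 204.36  0 204.35  100 204.33  ang 87.71 res 0.69
board near at y=-100 -84.20  0 -84.25  100 -84.30  ang 87.73 res 0.72
fence in   at y=-100 -43.79  0 -43.75  100 -43.70  ang 87.67 res 0.61
fence out  at y=-100 -62.72  0 -62.60  100 -62.47  ang 87.63 res 0.87
strip -    at y=-100 -43.05  0 -43.24  100 -43.43  ang 87.81 res 0.65
rail near  at y=-100 44.52  0 44.09  100 43.67  ang 87.94 res 0.47
rail far   at y=-100 70.46  0 70.69  100 70.92  ang 87.57 res 0.79
ln42       at y=-100 23.20  0 31.03  100 38.86  ang 83.21 res 0.64
ln70       at y=-100 76.56  0 74.61  100 72.65  ang 88.82 res 0.15
```

The board fits well (angle 87.70°), and the rail's centre runs from x 56.5 to 55.7 mm, so it lies between its lines. Carriers are next: I'll clear the view and measure them.

{"api": "send_rows", "payload": {
  "series": [
    [[60,0,-40,0,0,0],[120,0,-60,0,0,0],[180,0,-60,0,0,0],[240,0,-60,0,0,0],[300,0,-60,0,0,0],[320,0,-60,0,0,0],[320,0,-60,0,0,0]]
  ]
}}

```text
clock: 10.65
position: [0.5241, -0.0716, 0.2245]
orientation: [2.261, 2.181, 0.0]
ft_force: [-0.4, -0.6, -0.1]
finger_gap: 0.0419
finger_force: 0.0
```

```bash
cat > car.py <<'E'
from seg import *
def carriers(f,lo=(.35,-.6),hi=(.75,-.2)):
    """plate pose via mask model-fit: pixels bright/saturated vs mat; returns centre (mm), angle of carrier x"""
    hsv=cv2.cvtColor(f["image"],cv2.COLOR_RGB2HSV).astype(int); H,S,V=hsv[...,0],hsv[...,1],hsv[...,2]
    out=[]
    g=roi(f,lo,hi,.036)&(H>45)&(H<85)&(S>110)&(V>40)
    for q in big(g,8,6):
        P=onz(f,q,.032)[:,:2]*1000; c=P.mean(0)
        w=roi(f,c/1000-.05,c/1000+.05,.01)&(S<60)&(V>140)
        pl=np.vstack([x for x in big(w,3,8)]) if w.sum()>20 else q
        pk=roi(f,c/1000-.04,c/1000+.04,.01)&(H>150)&(H<176)&(S>60)&(S<170)&(V>190)
        a=cv2.minAreaRect((onz(f,pl,.01)[:,:2]*1000).astype(np.float32))
        (cx,cy),(w_,h_),an=a; an=an if w_>h_ else an+90
        out.append((c,(cx,cy),((an+90)%180)-90,(w_,h_),len(q),int(pk.sum())))
    return out
if __name__=="__main__":
    for n in("top","side"):
        f=robot.grab_frame(n)
        for o in carriers(f): print(n,"tab",o[0].round(1),"plate",np.round(o[1],1),"ang %.1f"%o[2],"ext",np.round(o[3],1),o[4],"pink",o[5])
        save(f,"c_%s.png"%n,(330,170,470,290) if n=="top" else (230,265,400,415),2.8)
    a=[cv2.imread("pics/c_%s.png"%n) for n in("top","side")]; h=min(x.shape[0] for x in a)
    cv2.imwrite("pics/c.png",np.hstack([x[:h] for x in a])[:,:800])
E
python3 mv.py; python3 car.py
```

```text
t 10.65 pos [524.1 -71.6 224.5] yaw -2.06 tilt 0.02 gap 41.9 F [-0.4 -0.6 -0.1] ff 0.0 j6 -0.31
top tab [ 425.7 -368.7] plate [ 425.5 -368.6] ang 3.1 ext [75.1 29.6] 29 pink 1
top tab [ 638.9 -293.2] plate [ 640.6 -292.8] ang -26.3 ext [30.9 76.4] 27 pink 0
top tab [ 525.9 -378.7] plate [ 527.  -376.5] ang -1.1 ext [29.1 76.3] 25 pink 0
top tab [ 408.2 -526.6] plate [ 408.4 -535.3] ang -78.1 ext [ 7.1 22.6] 21 pink 148
side tab [ 408.  -529.4] plate [ 411.6 -518.8] ang -81.7 ext [11.2 32. ] 70 pink 0
side tab [ 426.5 -370.5] plate [ 426.5 -369. ] ang 3.2 ext [74.7 29.8] 60 pink 0
side tab [ 526.8 -378.5] plate [ 526.8 -376.8] ang -2.7 ext [30.9 74.9] 58 pink 0
side tab [ 639.7 -294.7] plate [ 639.8 -293.3] ang -26.4 ext [31.1 74.6] 43 pink 0
```

View pics/c.png

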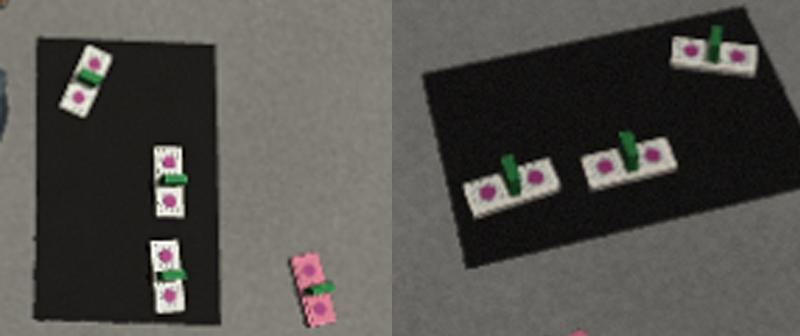

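The white carriers are at crop pixels (86,80), (168,181) and (167,276). The pink look-alike at (312,290) is left alone. I'll start with carrier A at (426,-369).

```bash
python3 mv.py 426,-368.8,90,3.1 426,-368.8,13,3.1
```

```text
t 10.75 pos [524.2 -73.5 224.5] yaw -2.23 tilt 0.03 gap 41.7 F [-0.  -0.8 -0.3] ff 0.0 j6 -0.31
[-298.8, -86.7, 134.6, 0.0003, 0.0005, -0.093]
[-298.8, -86.7, 211.6, 0.0003, 0.0005, -0.093]
```

{"api": "send_rows", "payload": {
  "series": [
    [[-60,-17,20,0,0,-0.02],[-120,-35,50,0,0,-0.04],[-180,-52,80,0,0,-0.06],[-240,-70,110,0,0,-0.093],[-299,-87,135,0,0,-0.093],[-299,-87,135,0,0,-0.093],[-299,-87,165,0,0,-0.093],[-299,-87,190,0,0,-0.093],[-299,-87,205,0,0,-0.093],[-299,-87,211,0,0,-0.093],[-299,-87,211,0,0,-0.093],[-299,-87,211,0,0,-0.093]]
  ]
}}

```text
clock: 12.25
position: [0.4261, -0.3692, 0.0143]
orientation: [2.159, 2.279, -0.001]
ft_force: [-1.2, 0.2, 0.2]
finger_gap: 0.0422
finger_force: 0.0
```

{"api": "send_rows", "payload": {
  "series": [
    [[0,0,0,0,0,0],[0,0,0,0,0,0],[0,0,0,0,0,0],[0,0,0,0,0,0],[0,0,0,0,0,0],[0,0,0,0,0,0],[0,0,0,0,0,0]]
  ],
  "fingers": 255,
  "force": 40
}}

```text
clock: 13.12
position: [0.426, -0.3689, 0.014]
orientation: [2.16, 2.28, -0.0]
ft_force: [0.4, 1.6, 5.9]
finger_gap: 0.0089
finger_force: 40.0
```

```bash
python3 mv.py 470.3,-14.5,100,-2.3 470.3,-14.5,22,-2.3
```

```text
t 13.12 pos [ 426.  -368.9   14. ] yaw 3.1 tilt 0.06 gap 8.9 F [0.4 1.6 5.9] ff 40.0 j6 -0.97
[351.4, 63.5, -86.3, 0.0007, 0.0009, 0.0942]
[351.5, 63.4, -8.3, 0.0007, 0.0009, 0.0942]
```

{"api": "send_rows", "payload": {
  "series": [
    [[0,0,-40,0,0,0],[0,0,-86,0,0,0],[50,9,-86,0,0,0.015],[100,18,-86,0,0,0.03],[160,29,-86,0,0,0.045],[220,40,-86,0,0,0.06],[280,50,-86,0,0,0.08],[330,60,-86,0,0,0.094],[351.5,63.5,-86,0,0,0.094],[351.5,63.5,-86,0,0,0.094],[351.5,63.5,-86,0,0,0.094]]
  ]
}}

```text
clock: 14.5
position: [0.4697, -0.0145, 0.099]
orientation: [-2.265, -2.176, 0.001]
ft_force: [0.3, -0.3, -0.1]
finger_gap: 0.0094
finger_force: 39.2
```

```bash
python3 mv.py 470.3,-14.5,30,-2.3 470.3,-14.5,23,-2.3
python3 - <<'E'
from h import *
f=robot.grab_frame("side"); save(f,"s4.png",(190,130,350,270),3)
E
```

```text
t 14.5 pos [469.7 -14.5  99. ] yaw -2.31 tilt 0.04 gap 9.4 F [ 0.3 -0.3 -0.1] ff 39.2 j6 -0.23
[0.1, 0.6, 69.0, -0.0006, 0.0001, -0.0001]
[0.1, 0.6, 76.0, -0.0006, 0.0001, -0.0001]
```

View pics/s4.png

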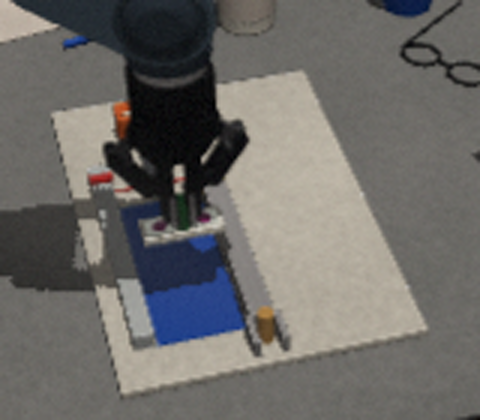

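The carrier is held level and square over the lane, at (183,230) in the crop. I'll lower it and release.

{"api": "send_rows", "payload": {
  "series": [
    [[0,0.6,40,0,0,0],[0,0.6,60,0,0,0],[0,0.6,70,0,0,0],[0,0.6,74,0,0,0],[0,0.6,77,0,0,0],[0,0.6,77,0,0,0],[0,0.6,77,0,0,0]]
  ]
}}

```text
clock: 15.42
position: [0.471, -0.0142, 0.0228]
orientation: [2.265, 2.176, 0.001]
ft_force: [0.8, 0.0, 0.4]
finger_gap: 0.0091
finger_force: 39.2
```

{"api": "send_rows", "payload": {
  "series": [
    [[0,0,0,0,0,0],[0,0,0,0,0,0],[0,0,0,0,0,0],[0,0,0,0,0,0],[0,0,-30,0,0,0],[0,0,-80,0,0,0],[0,0,-130,0,0,0],[0,0,-130,0,0,0]]
  ],
  "fingers": 170
}}

```text
clock: 16.42
position: [0.4736, -0.0149, 0.1569]
orientation: [2.259, 2.171, 0.008]
ft_force: [-0.5, 0.2, -0.9]
finger_gap: 0.0282
finger_force: 0.0
```

```bash
python3 car.py >/tmp/o; grep -v pic /tmp/o; python3 mv.py 526.9,-376.7,95,-1.9 526.9,-376.7,14,-1.9
```

```text
top tab [ 639.1 -293.4] plate [ 640.6 -292.8] ang -26.3 ext [30.9 76.4] 26 pink 0
top tab [ 525.9 -378.7] plate [ 528.5 -376.5] ang -1.1 ext [29.1 73.3] 25 pink 0
top tab [ 408.2 -526.6] plate [ 408.4 -535.3] ang -78.1 ext [ 7.1 22.6] 21 pink 139
side tab [ 408.1 -529.3] plate [ 411.6 -518.8] ang -81.7 ext [11.2 32. ] 70 pink 0
side tab [ 526.8 -378.5] plate [ 527.1 -376.7] ang -2.7 ext [30.8 75.4] 58 pink 0
side tab [ 639.7 -294.7] plate [ 639.9 -293.1] ang -26.4 ext [31.5 74.6] 43 pink 0
t 16.52 pos [470.5 -14.1 152.3] yaw -2.29 tilt 0.03 gap 28.3 F [-0.9  0.5  0.1] ff 0.0 j6 -0.23
[-360.1, 70.8, 57.3, 0.0004, 0.0001, -0.0068]
[-360.1, 70.8, 138.3, 0.0004, 0.0001, -0.0068]
```

{"api": "send_rows", "payload": {
  "series": [
    [[-60,12,0,0,0,0],[-120,24,10,0,0,0],[-180,36,20,0,0,0],[-240,47,30,0,0,-0.003],[-300,59,45,0,0,-0.007],[-360,71,57,0,0,-0.007],[-360,71,57,0,0,-0.007],[-360,71,95,0,0,-0.007],[-360,71,120,0,0,-0.007],[-360,71,132,0,0,-0.007],[-360,71,138,0,0,-0.007],[-360,71,138,0,0,-0.007],[-360,71,138,0,0,-0.007]]
  ]
}}

```text
clock: 18.15
position: [0.5278, -0.3772, 0.0155]
orientation: [2.256, 2.183, 0.0]
ft_force: [0.5, -0.8, 0.6]
finger_gap: 0.028
finger_force: 0.0
```

{"api": "send_rows", "payload": {
  "series": [
    [[0,0,0,0,0,0],[0,0,0,0,0,0],[0,0,0,0,0,0],[0,0,0,0,0,0],[0,0,0,0,0,0],[0,0,0,0,0,0]]
  ],
  "fingers": 255
}}

```text
clock: 18.9
position: [0.5277, -0.3772, 0.0153]
orientation: [2.257, 2.183, 0.0]
ft_force: [0.0, 0.3, 6.2]
finger_gap: 0.009
finger_force: 40.7
```

```bash
python3 mv.py 471.6,17.5,100,-2.3
python3 - <<'E'
from seg import *
from rail import *
f=robot.grab_frame("top")
hsv=cv2.cvtColor(f["image"],cv2.COLOR_RGB2HSV).astype(int)
m=roi(f,(.43,-.08),(.515,.1),.018)&(hsv[...,1]<60)&(hsv[...,2]>140)
o=np.array([472.35,37.1])
for q in big(m,4,15):
    a=cv2.minAreaRect((onz(f,q,.018)[:,:2]*1000).astype(np.float32)); print(a)
from car import carriers
for c in carriers(f,(.42,-.1),(.52,.12)): print(c)
E
```

```text
t 18.9 pos [ 527.7 -377.2   15.3] yaw -1.89 tilt 0.09 gap 9.0 F [0.  0.3 6.2] ff 40.7 j6 -0.76
[392.6, -69.0, -85.2, 0.0012, 0.0011, 0.0071]
((470.1825866699219, -14.264189720153809), (26.94003677368164, 74.30724334716797), 89.04547882080078)
(array([470.4724, -13.2242]), (470.88555908203125, -14.181175231933594), -0.9518051147460938, (98.33503723144531, 98.78014373779297), 21, 0)
```

{"api": "send_rows", "payload": {
  "series": [
    [[0,0,-40,0,0,0],[0,0,-85,0,0,0],[50,-9,-85,0,0,0],[100,-18,-85,0,0,0],[160,-28,-85,0,0,0],[220,-39,-85,0,0,0.003],[280,-49,-85,0,0,0.007],[340,-60,-85,0,0,0.007],[380,-67,-85,0,0,0.007],[392.5,-69,-85,0,0,0.007],[392.5,-69,-85,0,0,0.007],[392.5,-69,-85,0,0,0.007],[392.5,-69,-85,0,0,0.007]]
  ]
}}

```text
clock: 20.58
position: [0.4715, 0.0168, 0.0993]
orientation: [2.267, 2.174, -0.0]
ft_force: [-0.5, 0.4, -0.2]
finger_gap: 0.0093
finger_force: 39.9
```

```bash
python3 mv.py 471.6,17.5,23.3,-2.3
python3 - <<'E'
from h import *
a=[]
for n in ("side","top"):
    f=robot.grab_frame(n); save(f,n+"5.png",(210,130,350,270) if n=="side" else (180,180,320,320),2.85); a.append(cv2.imread("pics/"+n+"5.png"))
cv2.imwrite("pics/b5.png",np.hstack(a))
E
```

```text
t 20.57 pos [471.5  16.8  99.3] yaw -2.4 tilt 0.01 gap 9.3 F [-0.5  0.4 -0.2] ff 39.9 j6 -0.16
[0.8, 0.1, 76.0, 0.0001, 0.0002, -0.0017]
```

View pics/b5.png

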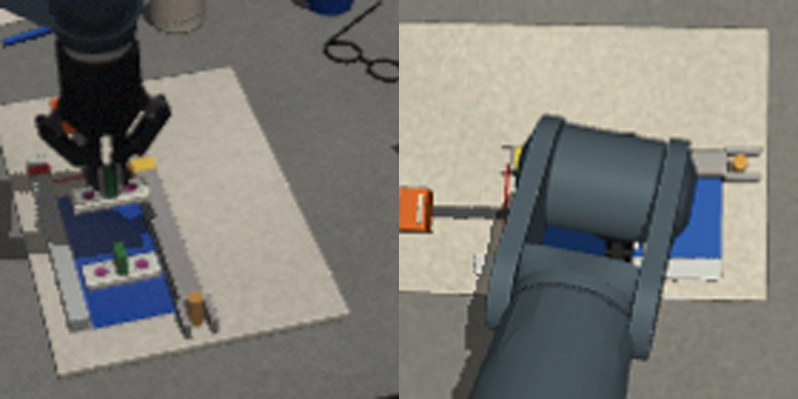

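The first carrier lies flat and square at (122,267). The second is held level above, at (112,195).

{"api": "send_rows", "payload": {
  "series": [
    [[0.8,0,40,0,0,0],[0.8,0,60,0,0,0],[0.8,0,70,0,0,0],[0.8,0,73,0,0,0],[0.8,0,76,0,0,0],[0.8,0,76,0,0,0],[0.8,0,76,0,0,0]]
  ]
}}

```text
clock: 21.55
position: [0.4716, 0.0187, 0.0238]
orientation: [2.265, 2.176, 0.001]
ft_force: [0.3, -0.6, 0.2]
finger_gap: 0.0095
finger_force: 39.8
```

{"api": "send_rows", "payload": {
  "series": [
    [[0,0,0,0,0,0],[0,0,0,0,0,0],[0,0,0,0,0,0],[0,0,0,0,0,0],[0,0,-30,0,0,0],[0,0,-80,0,0,0],[0,0,-130,0,0,0],[0,0,-130,0,0,0],[0,0,-130,0,0,0]]
  ],
  "fingers": 170
}}

```text
clock: 22.68
position: [0.4706, 0.0188, 0.1526]
orientation: [-2.265, -2.176, 0.001]
ft_force: [0.1, -0.7, 0.4]
finger_gap: 0.0285
finger_force: 0.0
```

```bash
python3 car.py; python3 mv.py 640.2,-293,95,-26.4 640.2,-293,14,-26.4
```

```text
top tab [ 639.1 -293.4] plate [ 640.6 -292.7] ang -26.6 ext [30.6 76.3] 26 pink 0
top tab [ 408.2 -526.6] plate [ 408.4 -535.3] ang -78.1 ext [ 7.1 22.6] 21 pink 139
side tab [ 408.1 -529.5] plate [ 411.9 -518.8] ang -83.8 ext [10.9 32.3] 68 pink 0
side tab [ 639.7 -294.7] plate [ 639.8 -293.2] ang -26.0 ext [31.5 74.4] 43 pink 0
t 22.77 pos [469.9  18.9 151.5] yaw -2.29 tilt 0.2 gap 28.7 F [ 0.7 -0.5 -0.3] ff 0.0 j6 -0.16
[-304.9, 182.9, 55.6, -0.0036, 0.0002, 0.4207]
[-304.9, 183.1, 136.6, -0.0036, 0.0002, 0.4207]
```

{"api": "send_rows", "payload": {
  "series": [
    [[-50,30,0,0,0,0.07],[-100,60,10,0,0,0.14],[-150,90,20,0,0,0.21],[-200,120,30,0,0,0.28],[-255,153,45,0,0,0.35],[-305,183,55,0,0,0.42],[-305,183,55,0,0,0.42],[-305,183,92,0,0,0.42],[-305,183,118,0,0,0.42],[-305,183,130,0,0,0.42],[-305,183,136,0,0,0.42],[-305,183,136,0,0,0.42],[-305,183,136,0,0,0.42]]
  ]
}}

```text
clock: 24.4
position: [0.6426, -0.2938, 0.0187]
orientation: [2.668, 1.656, 0.001]
ft_force: [0.7, -0.1, 0.0]
finger_gap: 0.0287
finger_force: 0.0
```

{"api": "send_rows", "payload": {
  "series": [
    [[0,0,0,0,0,0],[0,0,0,0,0,0],[0,0,0,0,0,0],[0,0,0,0,0,0],[0,0,0,0,0,0],[0,0,0,0,0,0]]
  ],
  "fingers": 255
}}

```text
clock: 25.15
position: [0.6425, -0.2938, 0.0185]
orientation: [2.668, 1.656, 0.001]
ft_force: [-0.7, -1.1, 5.0]
finger_gap: 0.0087
finger_force: 41.7
```

```bash
cat > lane.py <<'E'
from seg import *
from rail import *
from car import carriers
f=robot.grab_frame("top")
hsv=cv2.cvtColor(f["image"],cv2.COLOR_RGB2HSV).astype(int)
for c in carriers(f,(.42,-.1),(.52,.12)):
    y=c[0][1]/1000; m=roi(f,(.431,y-.015),(.512,y+.017),.018)&(hsv[...,1]<60)&(hsv[...,2]>140)
    P=onz(f,np.argwhere(m)[:,::-1],.018)[:,:2]*1000; a=cv2.minAreaRect(P.astype(np.float32)); print("tab",c[0].round(1),"plate",np.round(a[0],1),np.round(a[1],1),round(a[2],1))
E
python3 lane.py; python3 mv.py 472.9,51,100,-2.3
```

```text
tab [471.2  20.2] plate [470.8  19.7] [29.7 74.4] 89.1
tab [470.5 -13.2] plate [470.2 -14.4] [26.9 74.3] 89.3
t 25.2 pos [ 642.5 -293.9   18.5] yaw -26.36 tilt 0.11 gap 9.0 F [-0.5  0.7  6.2] ff 41.7 j6 -0.13
[233.7, -304.9, -82.1, 0.0018, 0.0006, -0.4198]
```

{"api": "send_rows", "payload": {
  "series": [
    [[0,0,-40,0,0,0],[0,0,-82,0,0,0],[30,-40,-82,0,0,-0.05],[60,-80,-82,0,0,-0.11],[95,-125,-82,0,0,-0.17],[130,-170,-82,0,0,-0.23],[165,-215,-82,0,0,-0.3],[200,-260,-82,0,0,-0.36],[225,-293,-82,0,0,-0.42],[234,-305,-82,0,0,-0.42],[234,-305,-82,0,0,-0.42],[234,-305,-82,0,0,-0.42]]
  ]
}}

```text
clock: 26.7
position: [0.4732, 0.0507, 0.0995]
orientation: [2.266, 2.174, 0.0]
ft_force: [0.4, -0.5, -1.2]
finger_gap: 0.009
finger_force: 40.8
```

```bash
python3 mv.py 472.9,51.5,26.5,-2.3
python3 - <<'E'
from h import *
f=robot.grab_frame("side"); save(f,"s6.png",(210,130,350,270),3.5)
E
```

```text
t 26.7 pos [473.2  50.7  99.5] yaw -2.37 tilt 0.04 gap 9.0 F [ 0.4 -0.5 -1.2] ff 40.8 j6 -0.09
[0.8, -0.4, 73.0, 0.0007, 0.0003, -0.0013]
```

View pics/s6.png

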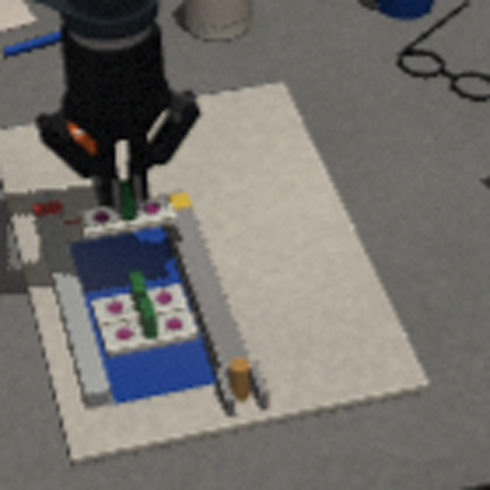

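Two carriers lie side by side at (145,315), and the third is held square above them at (130,213). I'll place it.

{"api": "send_rows", "payload": {
  "series": [
    [[0.8,-0.4,40,0,0,0],[0.8,-0.4,60,0,0,0],[0.8,-0.4,67,0,0,0],[0.8,-0.4,70,0,0,0],[0.8,-0.4,73,0,0,0],[0.8,-0.4,73,0,0,0],[0.8,-0.4,73,0,0,0]]
  ]
}}

```text
clock: 27.62
position: [0.4724, 0.0525, 0.0268]
orientation: [2.265, 2.176, 0.001]
ft_force: [0.2, 0.5, -1.1]
finger_gap: 0.0089
finger_force: 40.8
```

{"api": "send_rows", "payload": {
  "series": [
    [[0,0,0,0,0,0],[0,0,0,0,0,0],[0,0,0,0,0,0],[0,0,0,0,0,0],[0,0,-30,0,0,0],[0,0,-80,0,0,0],[0,0,-140,0,0,0],[0,0,-200,0,0,0],[60,0,-220,0,0,0],[120,0,-220,0,0,0],[180,0,-220,0,0,0],[240,0,-220,0,0,0],[300,0,-220,0,0,0],[300,0,-220,0,0,0]]
  ],
  "fingers": 170
}}

```text
clock: 29.38
position: [0.4832, 0.3555, 0.2457]
orientation: [-2.26, -2.182, 0.001]
ft_force: [-0.3, -0.1, -0.4]
finger_gap: 0.0283
finger_force: 0.0
```

```bash
python3 lane.py; python3 mv.py; python3 edges.py|head -8
python3 - <<'E'
from h import *
a=[]
for n in ("side","top"):
    f=robot.grab_frame(n); save(f,n+"7.png",(205,150,325,270) if n=="side" else (180,210,300,330),3.33); a.append(cv2.imread("pics/"+n+"7.png"))
cv2.imwrite("pics/b7.png",np.hstack(a))
E
```

```text
tab [471.7  52.6] plate [471.4  52.7] [29.8 74.5] 89.6
tab [471.2  20.2] plate [470.8  19.7] [29.7 74.3] 89.0
tab [470.5 -13.2] plate [470.2 -14.4] [26.9 74.3] 89.3
t 29.43 pos [483.4 353.6 245.6] yaw -2.12 tilt 0.07 gap 28.5 F [-0.1 -0.7 -0.8] ff 0.0 j6 0.48
o [468.4835 -32.9056]
board far  at y=-100 205.61  0 205.52  100 205.42  ang 87.75 res 0.76
board near at y=-100 -82.81  0 -83.02  100 -83.22  ang 87.82 res 0.71
fence in   at y=-100 -44.34  0 -42.92  100 -41.50  ang 86.89 res 0.93
fence out  at y=-100 -60.25  0 -61.48  100 -62.72  ang 88.41 res 0.99
strip -    at y=-100 -42.84  0 -42.19  100 -41.55  ang 87.33 res 0.79
rail near  at y=-100 45.27  0 45.08  100 44.90  ang 87.81 res 1.10
rail far   at y=-100 70.46  0 71.30  100 72.15  ang 87.21 res 1.29
```

View pics/b7.png

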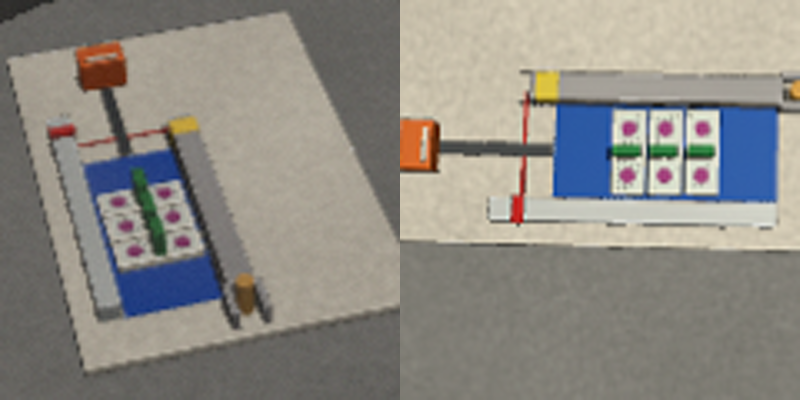

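All three carriers are flat, square and side by side. In the top crop the red line is at x≈525 and the stop's face at x≈438. Next I'll measure the stop's travel.

```bash
cat > stop.py <<'E'
from seg import *
from rail import b2w
th=87.7
def meas(n):
    f=robot.grab_frame(n); o=np.array([472.35,37.1]) if n=="top" else np.array([472.7,32.6])
    ys=np.arange(85,240,.5); im=f["image"].astype(np.float32); F=[];L=[]
    for x in list(range(-19,-8,2))+list(range(9,20,2)):
        for z in(10,):
            uv=proj(f,np.array([np.r_[b2w(o,th,(x,y)),z]/1000 for y in ys])).astype(np.float32)
            c=cv2.remap(im,uv[:,0],uv[:,1],cv2.INTER_LINEAR).reshape(-1,3)
            b=c[:,0]-c[:,2]; b=cv2.GaussianBlur(b.reshape(1,-1),(0,0),2).ravel()  # R-B: orange very high
            k=np.argmax(b>110); k=k if b.max()>110 else None
            lvl=(np.median(b)+b[k:k+30].max())/2; F.append(np.interp(lvl,b[max(0,k-14):k+8],ys[max(0,k-14):k+8]) if k else np.nan)
            rg=c[:,0]-c[:,1]; m=(ys<F[-1]-6)&(ys<135)&(ys>95); w=np.clip(rg[m]-np.median(rg[m])-10,0,None); L.append((w*ys[m]).sum()/max(w.sum(),1e-6))
    print(n,"face %.2f±%.2f line %.2f±%.2f to go %.2f"%(np.nanmedian(F),np.nanstd(F),np.median(L),np.std(L),np.nanmedian(F)-np.median(L)))
    f0=np.nanmedian(F); print("  world stop mid",b2w(o,th,(0,f0+15)))
for n in("top","side"): meas(n)
E
python3 stop.py
python3 - <<'E'
from h import *
for n in("top","side"):
    f=robot.grab_frame(n)
    for t in("stop_face","marker"): print(n,t,[(np.round(d["xyz"],4).tolist(),round(d["p"],2)) for d in robot.landmark_of(t,f)][:2])
E
python3 mv.py
```

```text
top face 193.79±30.37 line 110.17±41.07 to go 83.62
  world stop mid [480.729  245.7196]
top stop_face [([0.4781, 0.2239, 0.0074], 0.52), ([0.7651, -0.1062, 0.0024], 0.2)]
top marker [([0.4233, 0.1551, 0.0278], 0.48), ([0.6632, 0.4284, -0.0045], 0.23)]
side stop_face [([0.482, 0.2247, 0.015], 0.51)]
side marker [([0.4254, 0.151, 0.0274], 0.49)]
t 29.98 pos [484.2 351.9 246.5] yaw -2.33 tilt 0.01 gap 28.2 F [-0.3 -1.3  0.5] ff 0.0 j6 0.48Traceback (most recent call last):
  File "stop.py", line 17, in <module>
    for n in("top","side"): meas(n)
                            ~~~~^^^
  File "stop.py", line 13, in meas
    lvl=(np.median(b)+b[k:k+30].max())/2; F.append(np.interp(lvl,b[max(0,k-14):k+8],ys[max(0,k-14):k+8]) if k else np.nan)
                          ~^~~
TypeError: unsupported operand type(s) for +: 'NoneType' and 'int'
```

```bash
python3 - <<'E'
s=open("stop.py").read()
s=s.replace("            lvl=","            if k is None: F.append(np.nan); L.append(np.nan); continue\n            lvl=").replace("np.median(L)","np.nanmedian(L)").replace("np.std(L)","np.nanstd(L)").replace('    f0=','    print(np.round(F,1),np.round(L,1))\n    f0=').replace("b>110","b>75").replace("b.max()>110","b.max()>75")
s=s.replace("for n in(\"top\"","import sys\nfor n in(\"top\"")
open("stop.py","w").write(s)
E
python3 stop.py
python3 - <<'E'
from seg import *
from rail import b2w
for n,o in(("top",np.array([472.35,37.1])),("side",np.array([472.7,32.6]))):
    f=robot.grab_frame(n); ys=np.arange(100,220,3.)
    uv=proj(f,np.array([np.r_[b2w(o,87.7,(14,y)),10]/1000 for y in ys])).astype(np.float32)
    c=cv2.remap(f["image"],uv[:,0],uv[:,1],cv2.INTER_LINEAR).reshape(-1,3); print(n,[(int(y),*map(int,v)) for y,v in zip(ys,c)])
E
```

```text
top face 107.75±1.78 line 0.00±0.00 to go 107.75
[107.6 107.6 107.5 107.5 107.6 107.7 112.5 112.5 108.4 108.1 107.8 107.9] [0. 0. 0. 0. 0. 0. 0. 0. 0. 0. 0. 0.]
  world stop mid [477.2764 159.7561]
side face 196.27±7.43 line 117.02±0.43 to go 79.25
[  nan 222.  196.5 196.  195.7 195.8 195.4 195.7 196.3 196.5 197.  197.3] [  nan 116.6 116.6 116.8 117.1 117.4 117.2 117.6 117.6 117.  116.5 116.4]
  world stop mid [481.1785 243.6962]
top [(100, 205, 196, 175), (103, 207, 200, 178), (106, 197, 182, 161), (109, 183, 105, 93), (112, 192, 124, 110), (115, 206, 199, 177), (118, 204, 197, 175), (121, 203, 195, 174), (124, 205, 196, 175), (127, 208, 199, 177), (130, 209, 200, 178), (133, 210, 200, 179), (136, 207, 199, 178), (139, 200, 192, 171), (142, 200, 192, 171), (145, 201, 192, 172), (148, 201, 192, 172), (151, 201, 192, 172), (154, 202, 193, 172), (157, 202, 192, 172), (160, 198, 190, 170), (163, 200, 192, 170), (166, 203, 195, 174), (169, 207, 198, 177), (172, 205, 196, 175), (175, 207, 199, 177), (178, 209, 201, 179), (181, 204, 196, 175), (184, 204, 196, 176), (187, 193, 182, 162), (1
[... 362 characters left out ...]
(121, 158, 137, 124), (124, 166, 161, 146), (127, 168, 162, 148), (130, 171, 163, 150), (133, 173, 166, 152), (136, 172, 165, 151), (139, 172, 165, 151), (142, 170, 163, 149), (145, 168, 160, 147), (148, 165, 158, 144), (151, 166, 158, 145), (154, 166, 159, 146), (157, 168, 160, 146), (160, 169, 161, 148), (163, 168, 161, 148), (166, 167, 161, 148), (169, 167, 160, 146), (172, 168, 161, 147), (175, 171, 163, 150), (178, 171, 163, 150), (181, 171, 163, 150), (184, 170, 161, 148), (187, 166, 157, 143), (190, 157, 148, 134), (193, 130, 112, 96), (196, 94, 61, 44), (199, 92, 46, 26), (202, 96, 41, 19), (205, 98, 42, 19), (208, 99, 42, 19), (211, 99, 42, 19), (214, 97, 41, 17), (217, 96, 39, 16)]
```

Both cameras agree on roughly 77–78 mm still to go. I'll push the stop from behind with closed fingers, in stages.

```bash
python3 mv.py 482.2,285,90,-2.3 482.2,285,22,-2.3
```

```text
t 30.18 pos [484.1 352.2 246.3] yaw -2.3 tilt 0.01 gap 27.8 F [ 0.5 -0.2  1.3] ff 0.0 j6 0.48
[-67.3, 0.8, 156.3, 0.0001, -0.0001, 0.0001]
[-67.3, 0.8, 224.3, 0.0001, -0.0001, 0.0001]
```

{"api": "send_rows", "payload": {
  "series": [
    [[-34,0.8,60,0,0,0],[-67,0.8,110,0,0,0],[-67,0.8,156,0,0,0],[-67,0.8,190,0,0,0],[-67,0.8,215,0,0,0],[-67,0.8,224,0,0,0],[-67,0.8,224,0,0,0],[-67,0.8,224,0,0,0]]
  ],
  "fingers": 255
}}

```text
clock: 31.18
position: [0.4832, 0.2857, 0.0237]
orientation: [2.265, 2.176, 0.004]
ft_force: [-0.3, 0.6, 0.4]
finger_gap: -0.0003
finger_force: 0.0
```

```bash
python3 mv.py 478.8,198,22,-2.3; python3 stop.py | grep -v world
python3 - <<'E'
from h import *
a=[]
for n in ("side","top"):
    f=robot.grab_frame(n); save(f,n+"8.png",(190,120,310,240) if n=="side" else (150,200,270,320),3.33); a.append(cv2.imread("pics/"+n+"8.png"))
cv2.imwrite("pics/b8.png",np.hstack(a))
E
```

```text
t 31.18 pos [483.2 285.7  23.7] yaw -2.29 tilt 0.14 gap -0.3 F [-0.3  0.6  0.4] ff 0.0 j6 0.37
[-87.8, -0.9, 1.6, 0.0023, -0.0009, 0.0003]
top face 107.75±1.78 line 0.00±0.00 to go 107.75
[107.6 107.6 107.5 107.5 107.6 107.7 112.5 112.5 108.3 108.  107.8 108. ] [0. 0. 0. 0. 0. 0. 0. 0. 0. 0. 0. 0.]
side face 196.03±0.57 line 117.07±0.41 to go 78.97
[  nan 197.  196.5 195.9 195.8 195.8 195.3 195.6 196.  196.3 196.8 197.2] [  nan 116.4 116.4 116.7 117.2 117.5 117.1 117.4 117.5 117.1 116.6 116.4]
```

View pics/b8.png

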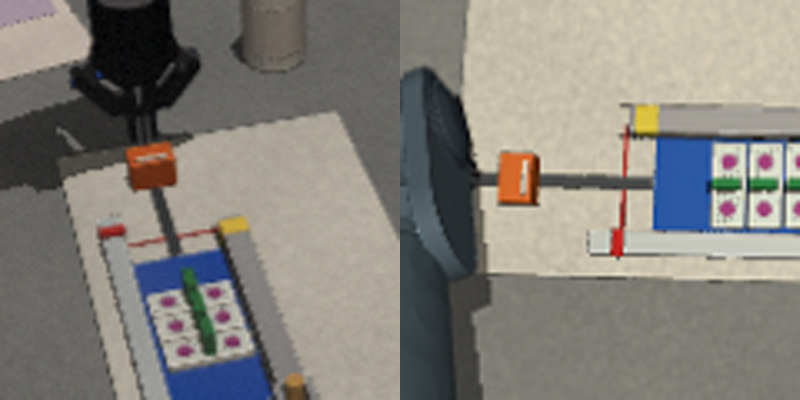

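The closed fingers stand behind the stop, which is at (152,165) on the left and (517,178) on the right. I'll push to about 10 mm short of the line.

{"api": "send_rows", "payload": {
  "series": [
    [[-8,0,1.6,0,0,0],[-16,0,1.6,0,0,0],[-24,0,1.6,0,0,0],[-32,0,1.6,0,0,0],[-40,-0.5,1.6,0,0,0],[-48,-0.5,1.6,0,0,0],[-56,-0.5,1.6,0,0,0],[-64,-1,1.6,0,0,0],[-71,-1,1.6,0,0,0],[-77,-1,1.6,0,0,0],[-81,-1,1.6,0,0,0],[-84,-1,1.6,0,0,0],[-85,-1,1.6,0,0,0],[-86,-1,1.6,0,0,0],[-86,-1,1.6,0,0,0]]
  ]
}}

```text
clock: 33.25
position: [0.4784, 0.1998, 0.0208]
orientation: [2.267, 2.175, 0.005]
ft_force: [3.2, 4.3, -4.0]
finger_gap: -0.0001
finger_force: 2.7
```

```bash
cat > stop2.py <<'E'
from seg import *
from rail import b2w
# full-width red-vs-orange: foot of face by board-white -> dark orange 50% in blue channel; line by green dip
def seg(f,o,xs,lo,hi):
    ys=np.arange(lo,hi,.5); im=f["image"].astype(np.float32); A=0
    for x in xs:
        uv=proj(f,np.array([np.r_[b2w(o,87.7,(x,y)),10]/1000 for y in ys])).astype(np.float32)
        A=A+cv2.remap(im,uv[:,0],uv[:,1],cv2.INTER_LINEAR).reshape(-1,3)/len(xs)
    return ys,A
for n,o in(("top",np.array([472.35,37.1])),("side",np.array([472.7,32.6]))):
    f=robot.grab_frame(n); res=[]
    for xs in(range(-18,-9,2),range(10,19,2)):
        ys,A=seg(f,o,xs,95,220); b=A[:,2]; w=np.median(b[:30]); k=np.argmax(b<60); k0=k-np.argmax(b[k::-1]>.5*w+10); F=ys[k0]
        L=[]
        for xr in((range(-36,-24,2),range(24,34,2))):
            y2,B=seg(f,o,xr,95,130); d=np.clip(np.median(B[:,1])-B[:,1]-15,0,None)*(B[:,0]-B[:,1]>20); L.append((d*y2).sum()/max(d.sum(),1e-6))
        res.append((F,*np.round(L,1)))
    print(n,"(face, line at x-30, line at x+29) per half:",res,"to go %.2f"%(np.mean([r[0] for r in res])-np.mean([r[1:] for r in res])))
E
python3 mv.py; python3 stop2.py
```

```text
t 33.25 pos [478.4 199.8  20.8] yaw -2.35 tilt 0.18 gap -0.1 F [ 3.2  4.3 -4. ] ff 2.7 j6 0.22
top (face, line at x-30, line at x+29) per half: [(np.float64(108.0), np.float64(110.2), np.float64(110.5)), (np.float64(109.0), np.float64(110.2), np.float64(110.5))] to go -1.85
side (face, line at x-30, line at x+29) per half: [(np.float64(128.0), np.float64(115.9), np.float64(117.0)), (np.float64(128.5), np.float64(115.9), np.float64(117.0))] to go 11.80
```

Run:
```python
from h import *
from rail import b2w
a=[]
for n in ("side","top"):
    f=robot.grab_frame(n); c=proj(f,np.r_[b2w(np.array([472.4,36]),87.7,(0,118)),10]/1000)[0].astype(int); r=28
    save(f,n+"9.png",(c[0]-r,c[1]-r,c[0]+r,c[1]+r),7.1); a.append(cv2.imread("pics/"+n+"9.png"))
cv2.imwrite("pics/b9.png",np.hstack(a))
```

```text
(no output)
```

View pics/b9.png

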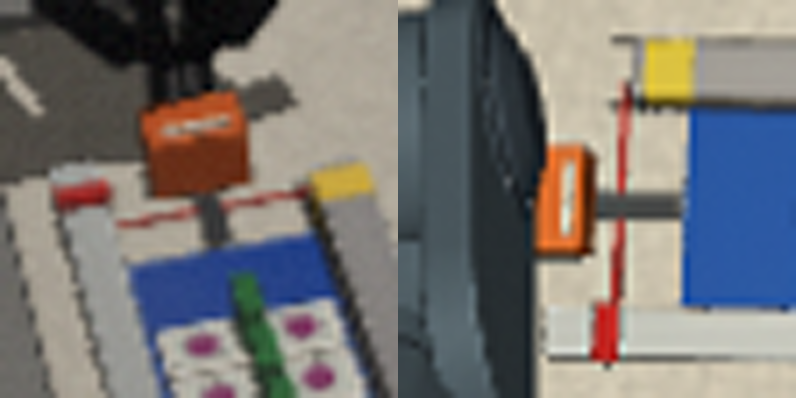

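```bash
sed -i 's/k=np.argmax(b<60)/k=np.argmax((b<60)\&(ys>114))/' stop2.py; python3 stop2.py; python3 stop2.py
python3 - <<'E'
from stop2 import *
for n,o in(("top",np.array([472.35,37.1])),("side",np.array([472.7,32.6]))):
    f=robot.grab_frame(n); ys,A=seg(f,o,list(range(-18,-9,2))+list(range(10,19,2)),102,136); print(n,[(float(y),*map(int,v)) for y,v in zip(ys[::2],A[::2])])
E
```

```text
top (face, line at x-30, line at x+29) per half: [(np.float64(120.5), np.float64(110.2), np.float64(110.5)), (np.float64(121.0), np.float64(110.2), np.float64(110.5))] to go 10.40
side (face, line at x-30, line at x+29) per half: [(np.float64(128.0), np.float64(115.9), np.float64(117.0)), (np.float64(128.5), np.float64(115.9), np.float64(117.0))] to go 11.80
top (face, line at x-30, line at x+29) per half: [(np.float64(120.5), np.float64(110.1), np.float64(110.5)), (np.float64(121.0), np.float64(110.1), np.float64(110.5))] to go 10.45
side (face, line at x-30, line at x+29) per half: [(np.float64(128.0), np.float64(115.9), np.float64(116.9)), (np.float64(128.5), np.float64(115.9), np.float64(116.9))] to go 11.85
top (face, line at x-30, line at x+29) per half: [(np.float64(120.5), np.float64(110.2), np.float64(110.5)), (np.float64(121.0), np.float64(110.2), np.float64(110.5))] to go 10.40
side (face, line at x-30, line at x+29) per half: [(np.float64(128.0), np.float64(115.9), np.float64(117.0)), (np.float64(128.5), np.float64(115.9), np.float64(117.0))] to go 11.80
top [(102.0, 203,
[... 880 characters left out ...]
, (106.0, 173, 165, 152), (107.0, 172, 164, 150), (108.0, 170, 161, 148), (109.0, 168, 157, 144), (110.0, 166, 153, 140), (111.0, 163, 147, 135), (112.0, 160, 139, 127), (113.0, 155, 127, 117), (114.0, 151, 116, 107), (115.0, 148, 106, 97), (116.0, 145, 99, 90), (117.0, 146, 98, 89), (118.0, 151, 105, 95), (119.0, 156, 116, 105), (120.0, 161, 128, 116), (121.0, 165, 140, 127), (122.0, 167, 149, 135), (123.0, 166, 152, 138), (124.0, 163, 152, 138), (125.0, 158, 147, 133), (126.0, 151, 138, 124), (127.0, 142, 126, 112), (128.0, 130, 109, 94), (129.0, 119, 92, 75), (130.0, 111, 76, 58), (131.0, 105, 63, 43), (132.0, 102, 54, 33), (133.0, 102, 50, 28), (134.0, 102, 49, 26), (135.0, 102, 48, 25)]
```

{"api": "send_rows", "payload": {
  "series": [
    [[-2,0,0,0,0,0],[-4,0,0,0,0,0],[-6,0,0,0,0,0],[-6,0,0,0,0,0],[-6,0,0,0,0,0]]
  ]
}}

```text
clock: 34.48
position: [0.4781, 0.1938, 0.0208]
orientation: [2.266, 2.175, 0.005]
ft_force: [3.0, 4.8, -3.5]
finger_gap: -0.0002
finger_force: 2.5
```

```bash
cat > m3.py <<'E'
from seg import *
from rail import b2w
from mv import now
import contextlib,io
with contextlib.redirect_stdout(io.StringIO()):
    from stop2 import seg
now()
for n,o,par in(("top",np.array([472.35,37.1]),.1),("side",np.array([472.7,32.6]),.6)):
    f=robot.grab_frame(n); out=[]
    ys,A=seg(f,o,list(range(-18,-9,2))+list(range(10,19,2)),104,136); r,b=A[:,0],A[:,2]
    if n=="top": k=np.argmax((b<45)&(ys>108)); lev=98; ch=b
    else: k=np.argmax((b<40)&(ys>108)); lev=88; ch=b
    j=k
    while ch[j]<lev: j-=1
    F=ys[j]+.5*(ch[j]-lev)/(ch[j]-ch[j+1])
    L=[]
    for xr in(range(-36,-25,2),range(25,36,2)):
        y2,B=seg(f,o,xr,98,130); d=np.clip(np.median(B[:,1])-B[:,1]-15,0,None)*(B[:,0]-B[:,1]>20); L.append((d*y2).sum()/max(d.sum(),1e-6))
    print(n,"face %.2f"%F,"line",np.round(L,2),"to go %.2f"%(F-par-np.mean(L)))
E
python3 m3.py
```

```text
t 34.58 pos [478.1 193.8  20.8] yaw -2.34 tilt 0.16 gap -0.0 F [ 3.3  5.  -3.6] ff 2.5 j6 0.2
top face 115.18 line [110.14 110.43] to go 4.79
side face 115.37 line [115.84 116.91] to go -1.61
```

{"api": "send_rows", "payload": {
  "series": [
    [[-2,0,0,0,0,0],[-3.4,0,0,0,0,0],[-4.3,0,0,0,0,0],[-4.3,0,0,0,0,0],[-4.3,0,0,0,0,0]]
  ]
}}

```text
clock: 35.3
position: [0.4779, 0.1896, 0.0208]
orientation: [2.267, 2.175, 0.005]
ft_force: [2.3, 5.1, -3.3]
finger_gap: 0.0
finger_force: 2.7
```

Run:
```python
from stop2 import *
from mv import now
now()
# orange-only top edge at height: front TOP edge z=43.5 in top cam, plus foot plane profile
f=robot.grab_frame("top"); o=np.array([472.35,37.1])
ys,A=seg(f,o,list(range(-18,-9,2))+list(range(10,19,2)),102,124); print([(float(y),*map(int,v)) for y,v in zip(ys[::2],A[::2])])
a=[]
for n in ("side","top"):
    f=robot.grab_frame(n); c=proj(f,np.r_[b2w(np.array([472.4,36]),87.7,(0,114)),10]/1000)[0].astype(int); r=20
    save(f,n+"10.png",(c[0]-r,c[1]-r,c[0]+r,c[1]+r),10); a.append(cv2.imread("pics/"+n+"10.png"))
cv2.imwrite("pics/b10.png",np.hstack(a))
```

```text
top (face, line at x-30, line at x+29) per half: [(np.float64(108.0), np.float64(110.1), np.float64(110.7)), (np.float64(109.0), np.float64(110.1), np.float64(110.7))] to go -1.90
side (face, line at x-30, line at x+29) per half: [(np.float64(114.0), np.float64(116.1), np.float64(117.1)), (np.float64(114.5), np.float64(116.1), np.float64(117.1))] to go -2.35
t 35.4 pos [477.9 189.6  20.8] yaw -2.35 tilt 0.17 gap 0.3 F [ 2.4  5.6 -3.6] ff 2.7 j6 0.2
[(102.0, 203, 195, 174), (103.0, 204, 196, 175), (104.0, 204, 198, 177), (105.0, 203, 197, 176), (106.0, 202, 193, 172), (107.0, 195, 170, 152), (108.0, 185, 136, 122), (109.0, 171, 96, 85), (110.0, 151, 68, 56), (111.0, 130, 52, 37), (112.0, 107, 43, 22), (113.0, 95, 38, 13), (114.0, 97, 41, 11), (115.0, 113, 50, 14), (116.0, 147, 68, 23), (117.0, 179, 88, 34), (118.0, 199, 104, 46), (119.0, 204, 117, 62), (120.0, 204, 133, 85), (121.0, 206, 154, 116), (122.0, 206, 168, 135), (123.0, 205, 167, 134)]
```

View pics/b10.png

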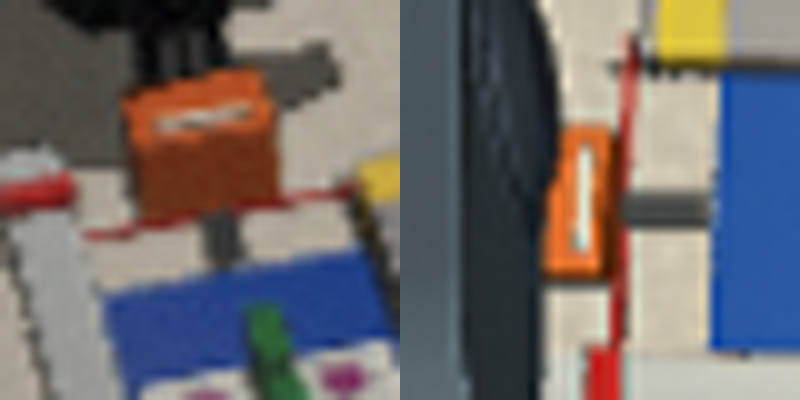

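The face now covers the outer half of the red line, with about 0.7 mm left by dead reckoning. I'll give a final 0.4 mm and back off.

{"api": "send_rows", "payload": {
  "series": [
    [[-0.4,0,0,0,0,0],[-0.4,0,0,0,0,0],[5,0,0,0,0,0],[20,0,0,0,0,0],[40,0,0,0,0,0],[60,0,-40,0,0,0],[90,0,-90,0,0,0],[130,0,-140,0,0,0],[180,0,-180,0,0,0],[230,0,-180,0,0,0],[230,0,-180,0,0,0]]
  ]
}}

```text
clock: 36.92
position: [0.4858, 0.4224, 0.2013]
orientation: [2.261, 2.181, 0.002]
ft_force: [0.3, -0.6, -0.4]
finger_gap: -0.0001
finger_force: 0.0
```

```bash
python3 lane.py
python3 - <<'E'
from edges import *
import edges
f=robot.grab_frame("top"); g=f["image"].astype(float).mean(2).astype(np.float32); o=np.array([472.35,37.1])
for nm,x0,z,ys in[("rail near",44,30,range(-105,95,3)),("board far",205,10,range(-150,250,4))]:
    p,r=edge(f,g,o,87.7,x0,z,list(ys),1 if x0==44 else -1); print(nm,np.polyval(p,[-100,0,100]),r)
a=[]
for n in ("side","top"):
    f=robot.grab_frame(n); save(f,n+"11.png",(195,135,325,265) if n=="side" else (165,165,295,295),3.05); a.append(cv2.imread("pics/"+n+"11.png"))
cv2.imwrite("pics/b11.png",np.hstack(a))
E
```

```text
tab [476.8  80.1] plate [471.8  81.1] [26.9 80.3] 89.8
tab [471.2  20.2] plate [470.8  19.7] [29.7 74.3] 89.0
tab [470.5 -13.2] plate [470.2 -14.4] [26.9 74.3] 89.3
rail near [44.5387 44.1983 43.8579] 0.5883992610562742
board far [204.337  204.3278 204.3186] 0.6756621495405191
```

View pics/b11.png

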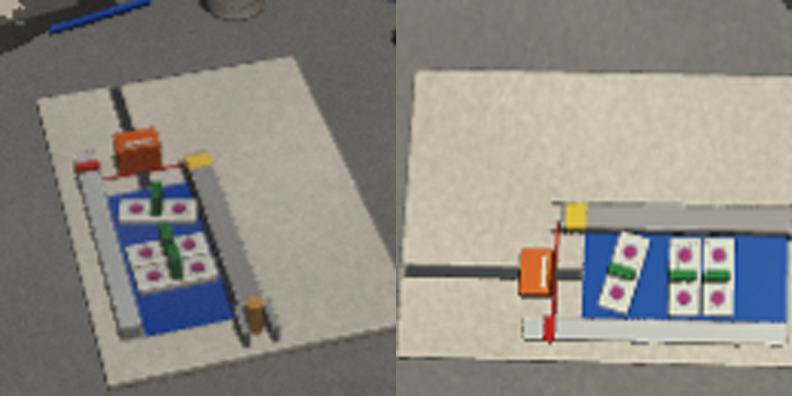

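The knock came while I pushed the stop: the third carrier now lies aside and turned, at (623,270) in the right crop. I'll measure and mend it.

```bash
python3 - <<'E'
from seg import *
for n in("top","side"):
    f=robot.grab_frame(n); hsv=cv2.cvtColor(f["image"],cv2.COLOR_RGB2HSV).astype(int); H,S,V=hsv[...,0],hsv[...,1],hsv[...,2]
    m=roi(f,(.43,.04),(.515,.118),.018)&(H>140)&(H<172)&(S>90)
    for q in big(m,3,3): print(n,"dot",onz(f,q,.018)[:,:2].mean(0)*1000,len(q))
    w=roi(f,(.43,.048),(.515,.118),.018)&(S<60)&(V>130)
    q=np.vstack(big(w,4,5)); print(n,cv2.minAreaRect((onz(f,q,.018)[:,:2]*1000).astype(np.float32)))
    g=roi(f,(.43,.055),(.515,.12),.04)&(H>45)&(H<85)&(S>110)&(V>40); print(n,"tab",onz(f,np.argwhere(g)[:,::-1],.04)[:,:2].mean(0)*1000)
E
python3 mv.py
```

```text
top dot [456.3096  86.3577] 12
top dot [496.2952  73.0399] 11
top ((470.6197814941406, 80.20625305175781), (30.09243392944336, 89.50740051269531), 72.52413177490234)
top tab [476.1352  79.2318]
side dot [497.7585  73.7215] 9
side dot [458.1314  86.3508] 8
side ((474.7219543457031, 85.11515808105469), (77.24662780761719, 65.60457611083984), 0.02337430976331234)
side tab [478.0378  80.2928]
t 37.23 pos [486.4 417.9 200.2] yaw -2.37 tilt 0.06 gap -0.0 F [-0.4 -0.1  1.6] ff 0.0 j6 0.57
```

```bash
python3 mv.py 477,79.9,110,-18.1 477,79.9,23,-18.1
```

```text
t 37.23 pos [486.4 417.9 200.2] yaw -2.37 tilt 0.06 gap -0.0 F [-0.4 -0.1  1.6] ff 0.0 j6 0.57
[-338.0, 4.6, 90.5, -0.0007, 0.0008, 0.2746]
[-338.0, 4.7, 177.5, -0.0007, 0.0008, 0.2746]
```

{"api": "send_rows", "payload": {
  "series": [
    [[-60,1,0,0,0,0.05],[-120,2,10,0,0,0.1],[-180,3,30,0,0,0.15],[-240,3,50,0,0,0.2],[-300,4,75,0,0,0.25],[-338,5,90,0,0,0.275],[-338,5,90,0,0,0.275],[-338,5,90,0,0,0.275]]
  ],
  "fingers": 170
}}

```text
clock: 38.22
position: [0.4781, 0.0808, 0.1111]
orientation: [2.543, 1.844, 0.001]
ft_force: [0.1, 0.1, 0.4]
finger_gap: 0.0284
finger_force: 0.0
```

```bash
python3 mv.py 477,79.9,24,-18.1
```

```text
t 38.23 pos [478.1  80.8 111.1] yaw -18.11 tilt 0.04 gap 28.4 F [0.1 0.1 0.4] ff 0.0 j6 0.25
[-1.2, -0.8, 87.1, 0.0005, -0.0004, -0.0001]
```

{"api": "send_rows", "payload": {
  "series": [
    [[-1,-0.8,40,0,0,0],[-1,-0.8,65,0,0,0],[-1,-0.8,80,0,0,0],[-1,-0.8,86,0,0,0],[-1,-0.8,86,0,0,0],[-1,-0.8,86,0,0,0]]
  ]
}}

```text
clock: 38.98
position: [0.4778, 0.0803, 0.0257]
orientation: [2.541, 1.845, 0.002]
ft_force: [0.4, 0.3, 0.1]
finger_gap: 0.0288
finger_force: 0.0
```

{"api": "send_rows", "payload": {
  "series": [
    [[0,0,0,0,0,0],[0,0,0,0,0,0],[0,0,0,0,0,0],[0,0,0,0,0,0],[0,0,0,0,0,0],[0,0,0,0,0,0]]
  ],
  "fingers": 255
}}

```text
clock: 39.72
position: [0.4777, 0.0802, 0.0255]
orientation: [2.542, 1.845, 0.002]
ft_force: [-1.3, 0.5, 5.8]
finger_gap: 0.0089
finger_force: 40.9
```

```bash
python3 mv.py 472.6,52,60,-2.3
```

```text
t 39.73 pos [477.7  80.2  25.5] yaw -18.05 tilt 0.09 gap 8.9 F [-1.3  0.5  5.8] ff 40.9 j6 0.25
[-28.4, 3.9, -34.5, 0.0015, -0.0002, -0.2749]
```

{"api": "send_rows", "payload": {
  "series": [
    [[0,0,-20,0,0,0],[0,0,-34,0,0,0],[-10,1.3,-34,0,0,-0.1],[-20,2.6,-34,0,0,-0.2],[-28.4,4,-34,0,0,-0.275],[-28.4,4,-34,0,0,-0.275],[-28.4,4,-34,0,0,-0.275],[-28.4,4,-34,0,0,-0.275]]
  ]
}}

```text
clock: 40.72
position: [0.4719, 0.0523, 0.0587]
orientation: [-2.266, -2.176, -0.0]
ft_force: [-0.2, -0.3, 0.4]
finger_gap: 0.0091
finger_force: 40.0
```

```bash
python3 mv.py 472.6,52.3,25.5,-2.3
```

```text
t 40.73 pos [471.9  52.3  58.7] yaw -2.3 tilt 0.0 gap 9.1 F [-0.2 -0.3  0.4] ff 40.0 j6 -0.09
[-0.0, 0.7, 33.2, -0.0, -0.0001, -0.0001]
```

{"api": "send_rows", "payload": {
  "series": [
    [[0,0.5,15,0,0,0],[0,0.5,26,0,0,0],[0,0.5,30,0,0,0],[0,0.5,33,0,0,0],[0,0.5,33,0,0,0],[0,0.5,33,0,0,0]]
  ]
}}

```text
clock: 41.48
position: [0.4726, 0.052, 0.0258]
orientation: [2.265, 2.176, 0.001]
ft_force: [0.6, -0.5, -0.5]
finger_gap: 0.0092
finger_force: 40.0
```

{"api": "send_rows", "payload": {
  "series": [
    [[0,0,0,0,0,0],[0,0,0,0,0,0],[0,0,0,0,0,0],[0,0,0,0,0,0],[0,0,-30,0,0,0],[0,0,-80,0,0,0],[0,0,-140,0,0,0],[0,0,-200,0,0,0],[60,0,-220,0,0,0],[120,0,-220,0,0,0],[180,0,-220,0,0,0],[240,0,-220,0,0,0],[300,0,-220,0,0,0],[360,0,-220,0,0,0],[360,0,-220,0,0,0]]
  ],
  "fingers": 170
}}

```text
clock: 43.35
position: [0.4858, 0.4149, 0.2447]
orientation: [-2.26, -2.181, 0.001]
ft_force: [-0.7, 0.3, 0.1]
finger_gap: 0.0286
finger_force: 0.0
```

```bash
python3 lane.py
python3 - <<'E'
from edges import *
f=robot.grab_frame("top"); g=f["image"].astype(float).mean(2).astype(np.float32); o=np.array([472.35,37.1])
p,r=edge(f,g,o,87.7,44,30,list(range(-105,95,3)),1); print("rail near",np.polyval(p,[-100,0,100]),r)
for t in "oil_bottle wash_bottle tally_counter pen".split(): print(t,[np.round(d["xyz"],3).tolist() for d in robot.landmark_of(t,f)][:1])
a=[]
for n in ("side","top"):
    f=robot.grab_frame(n); save(f,n+"12.png",(205,160,295,250) if n=="side" else (200,210,290,300),4.44); a.append(cv2.imread("pics/"+n+"12.png"))
cv2.imwrite("pics/b12.png",np.hstack(a))
E
```

```text
tab [471.8  51.6] plate [471.3  51.2] [26.9 74.5] 89.6
tab [471.2  20.2] plate [471.   20.1] [75.6 28.4] 2.7
tab [470.5 -13.2] plate [470.2 -14.4] [26.9 74.3] 89.3
rail near [44.5809 44.1804 43.7799] 0.5161695003292135
oil_bottle [[0.733, -0.194, 0.003]]
wash_bottle [[0.661, 0.425, -0.002]]
tally_counter [[0.768, -0.108, 0.005]]
pen [[0.499, 0.454, -0.003]]
```

View pics/b12.png

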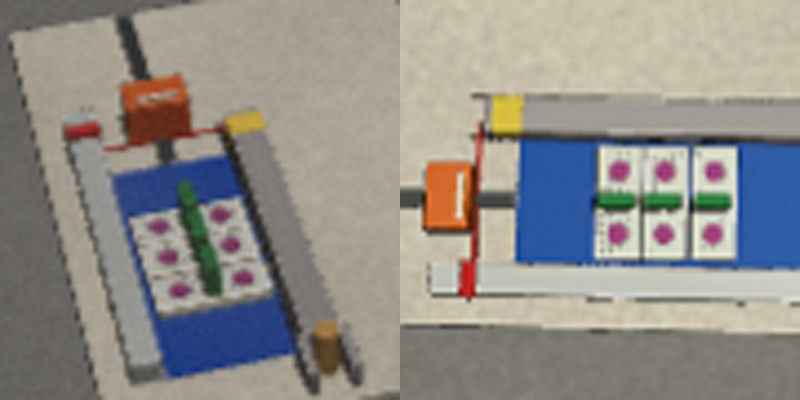

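All three carriers are flat, square and adjacent. The rail lies between its lines, the stop's face is on the red line, and the bystanders are where they were. Handing in.

```bash
python3 -c "
from workcell import robot
print(robot.sign_off())"
```

```text
the job is handed in; nothing more can be done
None
```

I handed the job in: the rail lies between its lines, all three carriers are flat and side by side, and the stop's face is within about 0.5 mm short of the red line's middle. One carrier was knocked aside while I pushed the stop, so I re-laid it after the stop was already set.

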